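Show a hollow cathode lamp to the inspection camera

TASK

Lift the clear dust cover off the lamp tray by its handle and set it down, not dropped, right way up on the bench beside the tray, leaving it there. Then take the thick lamp out of its cradles and hold it up level in front of the inspection camera: its window square to the lens, centred on it and 80 mm away. Finish while still holding the lamp there, steady; do not touch the camera, and leave the thin lamp in its cradles and everything else where it is.

Things in the scene. Friction and masses are not known exactly. Their poses are not given: they have to be found in the camera images.
- tray: Lamp tray, fixed: grey base 230 (x) x 205 (y) x 10 mm, on it a black plinth 196 x 171 mm, its top 18 mm above the bench. Two lanes of V cradles along x, lane centres at y = +50 and -50 mm; each lane has two 12 mm wide Vs, at x = -34 and +54 mm, 47 mm high; between them a lamp's sides are free for fingers. Origin: centre of the underside, on the bench.
- cover: Clear plastic dust cover, loose, about 0.4 kg: box open below, 210 (x) x 185 (y) x 88 mm high, walls 3 mm. It stands over both lamps, its rim on the tray's grey base 10 mm above the bench, axes as the tray's, around the plinth with 4 mm play. Lamps reach 85 mm above the bench: lift the rim above that before moving sideways. Origin: centre of the rim plane (underside), z up.
- cover_grip (a point): Middle of the black bow handle on the cover's top: bar 12 x 12 mm, 122 mm long, along the cover's x, to pinch from above across y. Its centre is 122 mm above the rim plane and 34 mm above the cover's top (28 mm clear below the bar); its posts stand at x = +55 and -55 mm.
- thick_lamp: Lamp to show: glass tube 50 mm in diameter, about 0.2 kg, lying level in either lane, axis 59 mm above the bench, window roughly away from the robot (tray's x). Origin: on its axis at the centre of mass, the place to grip. x runs along the axis to the window: flat window at x = +80 mm, glass to -50, black base 35 mm in diameter to -84, pins to -94. Roll about its axis does not matter.
- thick_lamp_window (a point): Centre of the thick lamp's window face, 80 mm from the lamp's origin along its x.
- thin_lamp: The other lamp, 38 mm in diameter, otherwise alike (window at x = +76 mm, base 34 mm in diameter), lying the same way round in the other lane, its axis 51 mm above the bench. It stays where it is.
- camera_stand: Inspection camera stand, fixed: steel foot 150 x 130 x 14 mm, post 20 mm in diameter and 354 mm high at x = +30 mm; a camera with lens and ring light (62 mm in diameter) clamped to the post looks level along the stand's -x. The camera's height differs from time to time. Origin: centre of the foot's underside.
- lens (a point): Centre of the front of the camera's lens and ring light. The camera looks level along this point's -x, roughly towards the robot's right (world -y); the camera and post lie behind it on its +x side.
- focus (a point): The sharp spot of the camera: the point on the lens axis 80 mm in front of the lens, where the centre of the lamp's window belongs. Axes as of the lens: x points from here towards the lens, so a lamp shown properly has its own x along this x and lies on the -x side of this point.
- wash_bottle: Bystander: white wash bottle with a bent spout, 66 mm in diameter, 190 mm high, standing at the far side of the bench. Origin: centre of its underside.
- cup_rack: Bystander: white rack of small sample cups, 85 x 130 x 43 mm, at the far side of the bench. Origin: centre of its underside.
- carton: Bystander: cardboard lamp carton lying on the bench near the robot's left, 190 x 62 x 62 mm, long side along its x. Origin: centre of its underside.

How it is judged:
By the outcome, as a careful person would: the job done as asked, in the order asked, and still so for the second after the job is handed in, while the arm keeps its last pose, push and grip.
It also fails if it takes over 54 s, if anything falls off the work surface, if the arm or the gripper's body presses on something with over 40 N, if the wrist force passes 120 N, or if a joint passes its speed limit or range.

ROBOT

A 6-joint arm with a two-finger parallel gripper is mounted at the origin on the work surface. World frame = base frame: x ahead of the robot, y to its left, z up, the work surface at z = 0. Lengths are in mm, angles in rad, forces in N, time in s.
With the tool pointing down it reaches from about 250 to 800 mm from the base axis. Payload 3.9 kg.
Tool frame: the origin (TCP) lies midway between the tips of the shut fingers; the grasp point (between the pads) lies 19 mm behind it (robot.hold_point_z is the distance from the TCP to the grasp point, in mm); z points along the fingers, y is the direction in which the jaws open and shut (so a half turn about z gives the same grasp; the last joint's range is limited). The gripper opens to 85 mm and grips with 20 to 120 N. Pads are 22 mm wide; open, the fingers measure 114 mm over their backs; the gripper's body (76 mm by 85 mm) begins 54 mm behind the grasp point. The pads swing forward as they close: fully open they stand 13 mm farther back than shut.
Start: joints at [0, 0.26, -0.138, 1.173, 0, 1.571], TCP at [524.991, -0, 231.304] pointing down, gripper open.
Joint ranges: [-2.78, 2.78], [-0.83, 1.72], [-1.28, 1.37], [-1.9, 2.12], [-1.57, 1.48], [-3.14, 3.14]. Speed limits (rad/s): [2.57, 2.57, 3.14, 3.14, 3.14, 3.14].

INTERFACE

Orientations are given as a rotation vector (axis times angle).
In Python, from bench import robot gives the robot as it stands. The module is installed in compiled form; this text tells all that it offers.
- The arm moves only by the tool apply_moves, never from a script. Its argument "rows" is a list of rows, each an object with "translation": the shift along the tool's x, y, z in cm, a list of three; "twist": the turn about the tool's z in degrees. In form: [{"translation": [tx, ty, tz], "twist": twist}, ...]. A call has 1 to 20 rows; each row shifts and turns the pose as measured when the row begins, along the tool's axes as they then stand; what a row does not reach is not made up. A row lasts 1/10 s, in which the tool goes at most 50 mm and 8.59 degrees, less where a joint would pass 70% of its speed; a pose out of reach is approached as far as the arm can. A call with a gripper value outside its range is refused whole. "jaw" is the opening, from 0 (shut) to 1 (fully open), set as the call begins (left out, the last holds). The fingers move at their own pace and stop on an object; "newtons" is the grip in N (left out, the last holds). Time passes only in rows, so rows that do not move let the fingers close. It gives the time, the measured TCP pose, the force and the opening at its end, in the units of the state.
- robot.observe(): the state, without advancing time (a new reading comes with each control period).
- robot.read_camera(name): name is "scene" or "side" or "wrist"; returns a dict with "color" (400x640x3 uint8, red, green, blue), "camera_matrix" (3x3 intrinsics, pixels), "k1" (the pictures are not rectified: a ray, as slopes to the right and down, at radius r is drawn at 1 + k1 r^2 times it, then the intrinsics apply), "cam_to_world" (4x4, takes a point from camera to world coordinates); the wrist camera has in their place "mount" (4x4, takes a point from camera to tool coordinates, whose origin is the TCP and whose axes are the flange's). Camera axes: x right, y down, z forward; pixel columns grow to the right and rows downward; lengths in mm; the calibration is good to about 2 mm. A picture is of the moment at which its call begins: read the wrist's pose just before it. There is no depth.
- robot.finish_job(): hands the job in, once; it reports no verdict.
The state is a dict: "time": time; "joint_positions": joint angles; "qvel": joint speeds; "joint_efforts": joint torques, N m; "eef_pos": TCP position; "ee_rot": TCP orientation; "wrist_force": force on the tool from outside, world axes, zero at the start; "torque": the same for the moment, N m; "gripper_width": finger opening in mm.
Only numpy, scipy, OpenCV 4.12 (cv2) and the standard library are available. Lean on these libraries where they do the work, as an engineer would, in place of code of your own. Each camera call takes 0.05 s, during which the arm holds its last target. There are 200 camera calls.

## Working session

There is one attempt and no reset: what is moved stays moved. The work goes in short steps, Python scripts to look and compute and a tool call to move; the robot and the scene stay as the last step left them, time stands still between calls to the robot, and variables do not carry over. Pictures are saved under pics/ and viewed, about 8 in all and at most 12, crops included, and the job is handed in when it is done.

Besides the shell and the picture viewer there is one more tool, called by a JSON object that holds its "api" and its "payload", one argument or row to a line. apply_moves: Moves the arm, as the interface text tells. Its arguments: {"type":"object","properties":{"rows":{"type":"array"},"jaw":{"type":"number"},"newtons":{"type":"number"}},"required":["rows"]}

```bash
mkdir -p pics; cat > h.py <<'E'
import numpy as np, cv2, pickle
from scipy.spatial.transform import Rotation as R
from bench import robot
def snap(name,tag):
    s=robot.observe(); c=robot.read_camera(name)
    T=np.eye(4)
    if name=="wrist":
        T[:3,:3]=R.from_rotvec(s["ee_rot"]).as_matrix(); T[:3,3]=s["eef_pos"]; T=T@np.array(c["mount"])
    else: T=np.array(c["cam_to_world"])
    d=dict(T=T,K=np.array(c["camera_matrix"]),k1=c["k1"],img=np.array(c["color"]))
    pickle.dump(d,open(f"pics/{tag}.pkl","wb")); return d
def load(tag): return pickle.load(open(f"pics/{tag}.pkl","rb"))
def ray(d,u,v):
    p=cv2.undistortPoints(np.array([[[u,v]]],float),d["K"],np.array([d["k1"],0,0,0.])).ravel()
    r=d["T"][:3,:3]@np.array([p[0],p[1],1]); return d["T"][:3,3],r/np.linalg.norm(r)
def onz(d,u,v,z):
    o,r=ray(d,u,v); return o+r*(z-o[2])/r[2]
def tri(obs):
    A=np.zeros((3,3));b=np.zeros(3);L=[]
    for d,u,v in obs:
        o,r=ray(d,u,v);P=np.eye(3)-np.outer(r,r);A+=P;b+=P@o;L.append((o,P))
    x=np.linalg.solve(A,b); return x,[np.linalg.norm(P@(x-o)) for o,P in L]
def proj(d,X):
    p=np.linalg.inv(d["T"])@np.append(X,1); return cv2.projectPoints(p[:3].reshape(1,1,3),np.zeros(3),np.zeros(3),d["K"],np.array([d["k1"],0,0,0.]))[0].ravel()
def crop(d,x0,y0,x1,y1,f,name):
    cv2.imwrite(f"pics/{name}.png",cv2.resize(d["img"][y0:y1,x0:x1,::-1],None,fx=f,fy=f,interpolation=cv2.INTER_CUBIC))
E
python3 - <<'E'
from h import *
for n in("scene","side","wrist"):
    d=snap(n,n+"0"); print(n,d["T"].round(2).tolist(),d["K"][0,0],d["k1"])
    crop(d,0,0,640,400,1.25,n+"0")
s=robot.observe();print(s["time"],s["ee_rot"],robot.hold_point_z)
E
```

```text
scene [[0.07, 0.77, -0.63, 1397.92], [1.0, -0.06, 0.04, 57.85], [-0.01, -0.63, -0.78, 1165.06], [0.0, 0.0, 0.0, 1.0]] 409.26894547696224 -0.028146046927318844
side [[1.0, -0.06, 0.07, 468.93], [-0.09, -0.68, 0.72, -816.49], [0.01, -0.73, -0.69, 1050.97], [0.0, 0.0, 0.0, 1.0]] 445.59068390803776 -0.02422171046919229
wrist [[1.0, 0.0, -0.0, 524.97], [-0.0, -0.95, -0.31, 80.66], [-0.0, 0.31, -0.95, 372.91], [0.0, 0.0, 0.0, 1.0]] 304.4680052687247 -0.03774431574603102
0.15 [-2.22068876e+00 -2.22066011e+00  1.71436283e-03] 18.700000000000003
```

View pics/scene0.png

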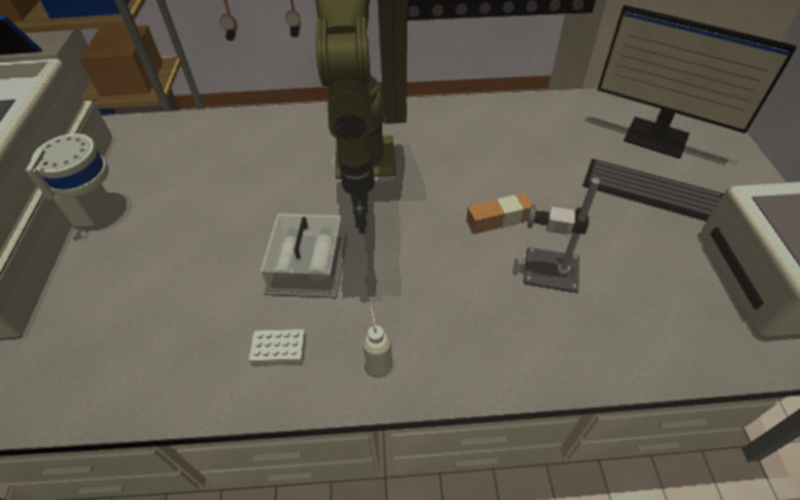

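View pics/side0.png

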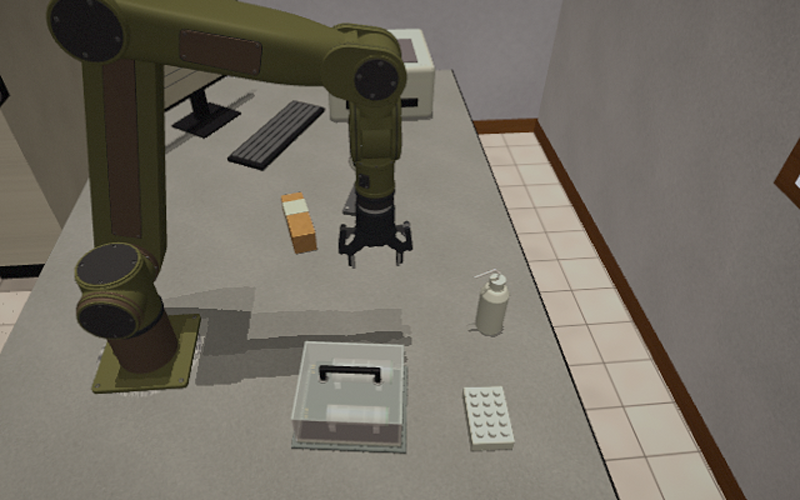

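View pics/wrist0.png

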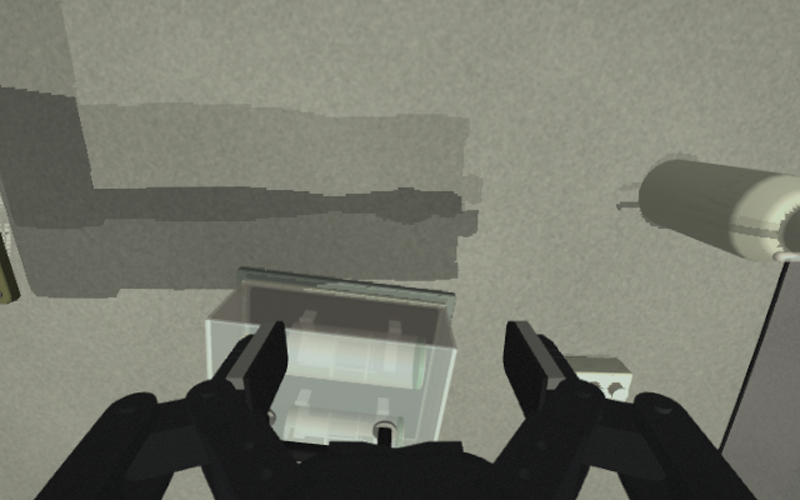

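The overview shows the tray with its covered lamps at about (300,255) in the scene view. The camera stand is at about (560,220), hidden by the arm in the side view. Next I need enlarged crops, put together as one mosaic.

```bash
cat >> h.py <<'E'
def mosaic(items,name,w=400,h=300):
    # items: (d,x0,y0,f): crops w/f x h/f
    t=[]
    for d,x0,y0,f in items:
        M=np.array([[f,0,-f*x0],[0,f,-f*y0]],float)
        im=cv2.warpAffine(d["img"][...,::-1].copy(),M,(w,h),flags=cv2.INTER_CUBIC)
        for k in range(0,w,50): cv2.line(im,(k,0),(k,6 if k%100 else 12),(0,0,255),1)
        for k in range(0,h,50): cv2.line(im,(0,k),(6 if k%100 else 12,k),(0,0,255),1)
        t.append(im)
    rows=[np.hstack(t[i:i+2]) for i in range(0,len(t),2)]
    cv2.imwrite(f"pics/{name}.png",np.vstack(rows))
E
python3 - <<'E'
from h import *
s,e,w=load("scene0"),load("side0"),load("wrist0")
mosaic([(s,200,165,4),(e,228,268,4),(s,400,140,4),(w,155,205,1.9)],"m1")
E
```

```text
(no output)
```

View pics/m1.png

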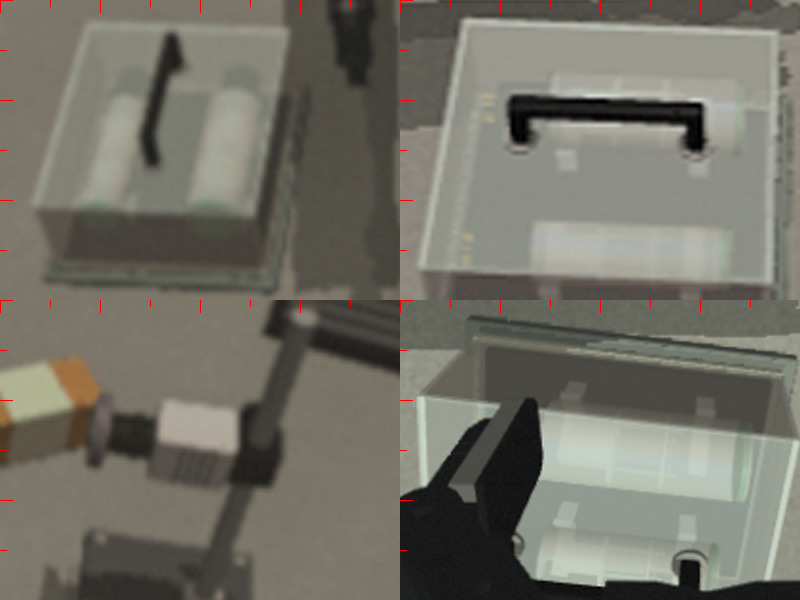

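```bash
python3 - <<'E'
from h import *
s,e,w=load("scene0"),load("side0"),load("wrist0")
S=lambda a,b:(s,200+(a-.0)/4,165+b/4); E=lambda a,b:(e,228+a/4,268+b/4)
P={}
for n,a,b in [("h-",S(170,36),E(110,104)),("h+",S(149,135),E(303,108)),("c-+",S(288,28),E(63,20)),("c++",S(272,213),E(378,32)),("c+-",S(35,207),E(374,282)),("c--",S(85,24),E(20,268))]:
    x,r=tri([a,b]); P[n]=x; print(n,x.round(1),np.round(r,1))
c=sum(P[k] for k in P if k[0]=='c')/4; print("top centre",c, "handle mid",(P["h-"]+P["h+"])/2)
v=P["h+"]-P["h-"];print("yaw h",np.degrees(np.arctan2(v[1],v[0])))
v=P["c++"]-P["c-+"]+P["c+-"]-P["c--"];print("yaw c",np.degrees(np.arctan2(v[1],v[0])))
C=lambda a,b:(s,400+a/4,140+b/4)
print("post top",onz(*C(305,18),354),"post base",onz(*C(207,285),14))
for z in(200,250,300):print(z,onz(*C(97,130),z))
# carton
print("bottle base",onz(s,375/1.25,368/1.25,5),"rack",onz(s,276/1.25,340/1.25,43),"carton",onz(s,500/1.25,208/1.25,62))
E
```

```text
h- [ 402.1 -168.4  134.1] [0.7 0.7]
h+ [ 518.3 -180.5  136.6] [2. 2.]
c-+ [367.4 -71.3  97.3] [0.8 0.8]
c++ [573.6 -86.8  88.2] [5.8 5.8]
c+- [ 552.9 -279.1   96.1] [1.1 1.1]
c-- [ 345.7 -254.6   97.7] [0.2 0.2]
top centre [ 459.91202477 -172.93436437   94.84088554] handle mid [ 460.16799145 -174.43440695  135.35096058]
yaw h -5.923328654048522
yaw c -5.522864892454685
post top [554.06918147 548.65994717 354.        ] post base [533.59678346 560.60415684  14.        ]
200 [509.54748765 433.38954704 200.        ]
250 [555.57394243 413.93284242 250.        ]
300 [601.60039721 394.4761378  300.        ]
bottle base [809.89453185   9.14299184   5.        ] rack [ 733.19832818 -234.24908009   43.        ] carton [343.97502865 403.7178481   62.        ]
```

The crops show the handle, the cover's top corners and the lamps. The thicker lamp is in the +y lane, nearer the arm. The handle's middle works out at (460, -174, 134) with yaw about -5.8°. The camera head is on the post near (545, 555). I'm moving above the handle now.

{"api": "apply_moves", "payload": {
  "rows": [
    {"translation": [-4.4, -1.6, 0.5], "twist": 0},
    {"translation": [-4.4, -1.6, 0.5], "twist": 0},
    {"translation": [-4.4, -1.6, 0.5], "twist": 0},
    {"translation": [-4.4, -1.6, 0.5], "twist": 0},
    {"translation": [0, 0, 0], "twist": -8.5},
    {"translation": [0, 0, 0], "twist": -8.5},
    {"translation": [0, 0, 0], "twist": -8.5},
    {"translation": [0, 0, 0], "twist": -8.5},
    {"translation": [0, 0, 0], "twist": -8.5},
    {"translation": [0, 0, 0], "twist": -8.5},
    {"translation": [0, 0, 0], "twist": -8.5},
    {"translation": [0, 0, 0], "twist": -8.5},
    {"translation": [0, 0, 0], "twist": -8.5},
    {"translation": [0, 0, 0], "twist": -7.5},
    {"translation": [0, 0, 0], "twist": 0}
  ],
  "jaw": 0.7,
  "newtons": 40
}}

```text
time: 1.65
eef_pos: [455.3, -182.2, 204.6]
ee_rot: [-0.111, -3.13, -0.005]
wrist_force: [-0.3, -0.7, -0.5]
gripper_width: 59.7
```

```bash
cat >> h.py <<'E'
def go(x,y,z,yaw_y=None):
    s=robot.observe(); M=R.from_rotvec(s["ee_rot"]).as_matrix(); d=M.T@(np.array([x,y,z])-s["eef_pos"])/10
    a=np.degrees(np.arctan2(M[1,1],M[0,1])); print("delta cm",d.round(2),"tool y angle",a.round(2),"twist",None if yaw_y is None else (-(yaw_y-a)+180)%360-180,"z",M[:,2].round(3),"q6",s["joint_positions"][5])
E
python3 - <<'E'
from h import *
go(460,-174.5,114,84.2)
e,w,s=snap("side","side1"),snap("wrist","wrist1"),snap("scene","scene1")
mosaic([(e,200,110,2),(e,228,240,3.5),(w,0,0,.625),(s,190,120,2.8)],"m2")
E
```

```text
delta cm [-0.51  0.78  9.06] tool y angle 85.94 twist 1.742962626243468 z [-0.01   0.003 -1.   ] q6 -0.3096253601174984
```

View pics/m2.png

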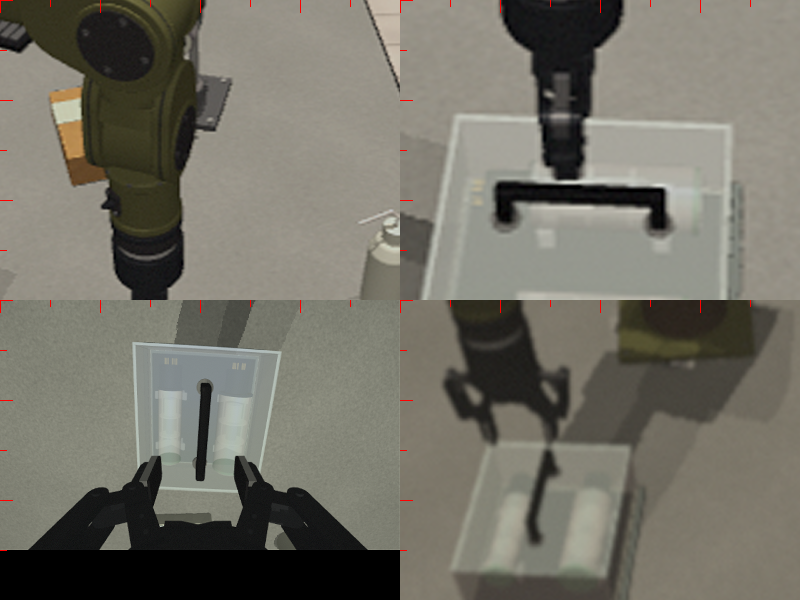

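```bash
python3 - <<'E'
from h import *
w=load("wrist1")
for z in(138,):
  a,b=onz(w,206.5/.625,82/.625,z),onz(w,200.5/.625,179/.625,z); print(a,b,(a+b)/2,np.degrees(np.arctan2(*(b-a)[1::-1])),np.linalg.norm(a-b))
E
```

```text
[ 395.87978714 -167.64407855  138.        ] [ 516.40007902 -182.45717359  138.        ] [ 456.13993308 -175.05062607  138.        ] -7.007054973488321 121.4272149928007
```

{"api": "apply_moves", "payload": {
  "rows": [
    {"translation": [-0.5, 0.8, 1.0], "twist": 1.7},
    {"translation": [0, 0, 3], "twist": 0},
    {"translation": [0, 0, 0], "twist": 0}
  ]
}}

```text
time: 2.1
eef_pos: [461.4, -174.6, 164.6]
ee_rot: [-0.173, -3.129, -0.003]
wrist_force: [-0.8, 0.5, 0.2]
gripper_width: 59.8
```

{"api": "apply_moves", "payload": {
  "rows": [
    {"translation": [0.2, 0, 2], "twist": 0},
    {"translation": [0, 0, 1.6], "twist": 0},
    {"translation": [0, 0, 1.2], "twist": 0},
    {"translation": [0, 0, 0.4], "twist": 0}
  ]
}}

```text
time: 2.5
eef_pos: [461.5, -175.3, 114.8]
ee_rot: [-0.18, -3.134, -0.001]
wrist_force: [0.1, -0.5, -0.4]
gripper_width: 59.9
```

{"api": "apply_moves", "payload": {
  "rows": [
    {"translation": [0, 0, 0], "twist": 0},
    {"translation": [0, 0, 0], "twist": 0},
    {"translation": [0, 0, 0], "twist": 0},
    {"translation": [0, 0, 0], "twist": 0},
    {"translation": [0, 0, 0], "twist": 0},
    {"translation": [0, 0, 0], "twist": 0},
    {"translation": [0, 0, 0], "twist": 0},
    {"translation": [0, 0, 0], "twist": 0}
  ],
  "jaw": 0,
  "newtons": 50
}}

```text
time: 3.3
eef_pos: [462.5, -175.8, 116.6]
ee_rot: [-0.181, -3.135, -0.0]
wrist_force: [-0.8, 0.2, -2.7]
gripper_width: 10.7
```

{"api": "apply_moves", "payload": {
  "rows": [
    {"translation": [0, 0, -0.5], "twist": 0},
    {"translation": [0, 0, -1], "twist": 0},
    {"translation": [0, 0, -1.5], "twist": 0},
    {"translation": [0, 0, -2], "twist": 0},
    {"translation": [0, 0, -2], "twist": 0},
    {"translation": [0, 0, -2], "twist": 0},
    {"translation": [0, 0, -1], "twist": 0},
    {"translation": [0, 0, 0], "twist": 0}
  ]
}}

```text
time: 4.1
eef_pos: [460.4, -174.8, 222.4]
ee_rot: [-0.181, -3.131, -0.003]
wrist_force: [0.0, -1.3, -4.5]
gripper_width: 11.1
```

```bash
python3 - <<'E'
from h import *
go(440,-394,216,84)
e,w,s=snap("side","side2"),snap("wrist","wrist2"),snap("scene","scene2")
mosaic([(e,200,110,2),(e,200,200,2.5),(w,0,0,.625),(s,190,120,2.8)],"m3")
E
```

```text
delta cm [ -0.5  -22.01   0.6 ] tool y angle 83.39 twist -0.6136590013072123 z [-0.005  0.002 -1.   ] q6 -0.24754406639798404
```

View pics/m3.png

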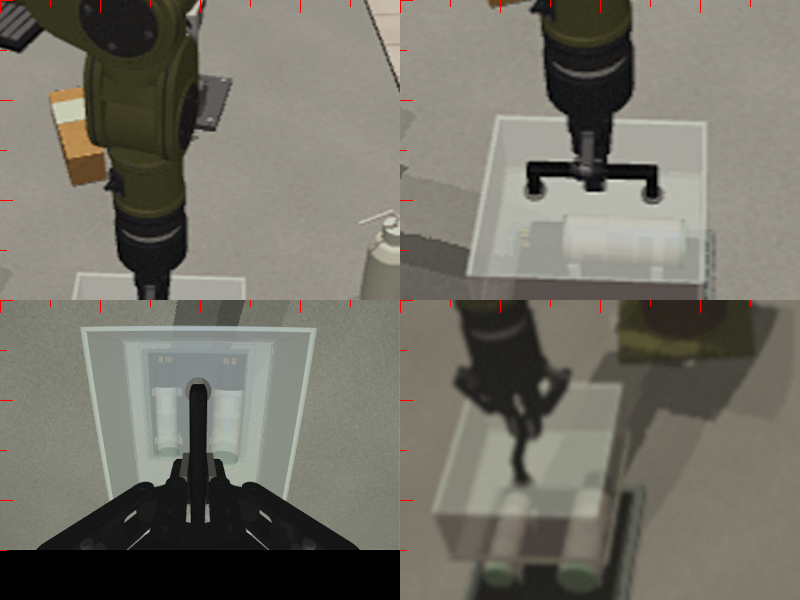

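The cover is held level and clear of the lamps. The window-end discs confirm that the thick lamp is on the +y side. Now moving it sideways.

{"api": "apply_moves", "payload": {
  "rows": [
    {"translation": [0, -1.5, 0], "twist": 0},
    {"translation": [0, -3, 0], "twist": 0},
    {"translation": [0, -3.5, 0], "twist": 0},
    {"translation": [0, -3.5, 0], "twist": 0},
    {"translation": [0, -3.5, 0], "twist": 0},
    {"translation": [0, -3, 0], "twist": 0},
    {"translation": [0, -2.5, 0], "twist": 0},
    {"translation": [0, -1.5, 0], "twist": 0},
    {"translation": [0, -0.5, 0], "twist": 0},
    {"translation": [0, 0, 0], "twist": 0}
  ]
}}

```text
time: 5.25
eef_pos: [424.6, -408.7, 206.5]
ee_rot: [-0.179, -3.109, -0.018]
wrist_force: [0.0, 0.6, -3.1]
gripper_width: 10.5
```

{"api": "apply_moves", "payload": {
  "rows": [
    {"translation": [0, 0, 1.5], "twist": 0},
    {"translation": [0, 0, 2], "twist": 0},
    {"translation": [0, 0, 2], "twist": 0},
    {"translation": [0, 0, 1.2], "twist": 0},
    {"translation": [0, 0, 0.6], "twist": 0},
    {"translation": [0, 0, 0], "twist": 0}
  ]
}}

```text
time: 5.85
eef_pos: [423.8, -401.2, 131.7]
ee_rot: [-0.168, -3.109, -0.024]
wrist_force: [-0.4, -0.6, -4.0]
gripper_width: 10.5
```

```bash
python3 - <<'E'
from h import *
go(430,-400,107,84)
s=robot.observe();print(s["eef_pos"],s["wrist_force"])
E
```

```text
delta cm [-0.67  0.15  2.46] tool y angle 83.79 twist -0.21131990730032157 z [-0.027  0.017 -1.   ] q6 -0.6464661092953529
[ 423.79422947 -401.15956666  131.7323206 ] [-0.38962246 -0.55684311 -3.95096241]
```

{"api": "apply_moves", "payload": {
  "rows": [
    {"translation": [0, 0, 0.8], "twist": 0},
    {"translation": [0, 0, 0.7], "twist": 0},
    {"translation": [0, 0, 0.4], "twist": 0},
    {"translation": [0, 0, 0.2], "twist": 0},
    {"translation": [0, 0, 0], "twist": 0}
  ]
}}

```text
time: 6.35
eef_pos: [424.8, -401.5, 111.4]
ee_rot: [-0.167, -3.113, -0.02]
wrist_force: [0.2, 0.5, -3.5]
gripper_width: 10.5
```

{"api": "apply_moves", "payload": {
  "rows": [
    {"translation": [0, 0, 0.2], "twist": 0},
    {"translation": [0, 0, 0.2], "twist": 0},
    {"translation": [0, 0, 0.1], "twist": 0},
    {"translation": [0, 0, 0], "twist": 0}
  ]
}}

```text
time: 6.75
eef_pos: [425.0, -402.0, 108.0]
ee_rot: [-0.168, -3.115, -0.018]
wrist_force: [0.6, 0.2, -1.5]
gripper_width: 10.9
```

{"api": "apply_moves", "payload": {
  "rows": [
    {"translation": [0, 0, 0.2], "twist": 0},
    {"translation": [0, 0, 0.2], "twist": 0},
    {"translation": [0, 0, 0], "twist": 0}
  ]
}}

```text
time: 7.05
eef_pos: [425.1, -402.6, 107.4]
ee_rot: [-0.168, -3.117, -0.014]
wrist_force: [1.2, -0.5, -2.6]
gripper_width: 11.0
```

{"api": "apply_moves", "payload": {
  "rows": [
    {"translation": [0, 0, 0.3], "twist": 0},
    {"translation": [0, 0, 0.3], "twist": 0},
    {"translation": [0, 0, 0], "twist": 0}
  ]
}}

```text
time: 7.35
eef_pos: [425.9, -403.3, 107.5]
ee_rot: [-0.168, -3.122, -0.008]
wrist_force: [1.1, 0.0, -2.8]
gripper_width: 11.0
```

{"api": "apply_moves", "payload": {
  "rows": [
    {"translation": [0, 0, 0.2], "twist": 0},
    {"translation": [0, 0, 0], "twist": 0},
    {"translation": [0, 0, 0], "twist": 0},
    {"translation": [0, 0, 0], "twist": 0},
    {"translation": [0, 0, 0], "twist": 0}
  ],
  "jaw": 0.5
}}

```text
time: 7.85
eef_pos: [426.7, -404.5, 104.3]
ee_rot: [-0.169, -3.122, -0.006]
wrist_force: [-0.4, -0.1, 0.1]
gripper_width: 42.4
```

{"api": "apply_moves", "payload": {
  "rows": [
    {"translation": [0, 0, -0.5], "twist": 0},
    {"translation": [0, 0, -1.5], "twist": 0},
    {"translation": [0, 0, -3], "twist": 0},
    {"translation": [0, 0, -4], "twist": 0},
    {"translation": [0, 2, -4], "twist": 0},
    {"translation": [-1.5, 4, 0], "twist": 0},
    {"translation": [0, 4.5, 0], "twist": 0},
    {"translation": [0, 4.5, 0], "twist": 0},
    {"translation": [0, 4.5, 0], "twist": 0},
    {"translation": [0, 3.5, 0], "twist": 0},
    {"translation": [0, 0, 0], "twist": 0}
  ],
  "jaw": 1
}}

```text
time: 8.95
eef_pos: [471.6, -172.7, 243.1]
ee_rot: [-0.177, -3.128, -0.006]
wrist_force: [-0.1, -0.5, -0.0]
gripper_width: 85.5
```

```bash
python3 - <<'E'
from h import *
go(455,-126,200,84)
e,w,s=snap("side","side3"),snap("wrist","wrist3"),snap("scene","scene3")
mosaic([(e,200,60,2),(e,160,200,2.0),(w,0,0,.625),(s,140,120,2.5)],"m4")
E
```

```text
delta cm [2.14 4.44 4.34] tool y angle 83.52 twist -0.4754258726087812 z [-0.009  0.004 -1.   ] q6 -0.2385218298127521
```

View pics/m4.png

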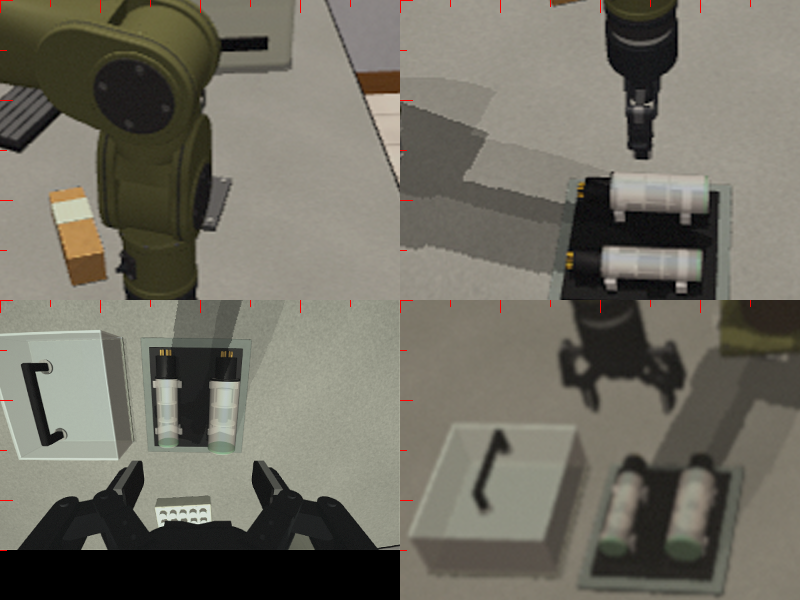

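The cover stands upright beside the tray with a clear gap, and both lamps are in their cradles. Next I'll go to a place where both the wrist and the side camera can see the inspection camera.

{"api": "apply_moves", "payload": {
  "rows": [
    {"translation": [0, 2, -2.5], "twist": 0},
    {"translation": [1.2, 4.3, -2], "twist": 0},
    {"translation": [1.2, 4.3, -1.5], "twist": 0},
    {"translation": [1.2, 4.3, -1.2], "twist": 0},
    {"translation": [1.2, 4.3, -1.2], "twist": 0},
    {"translation": [1.2, 4.3, -1.2], "twist": 0},
    {"translation": [1.2, 4.3, -1.2], "twist": 0},
    {"translation": [1.2, 4.3, -1.2], "twist": 0},
    {"translation": [1.2, 4.3, -1.2], "twist": 0},
    {"translation": [1.2, 4.3, -1.2], "twist": 0},
    {"translation": [1.2, 4.3, -1.2], "twist": 0},
    {"translation": [1.2, 4.3, -1.2], "twist": 0},
    {"translation": [1.2, 4, -1.2], "twist": 0},
    {"translation": [0.5, 2, 0], "twist": 0},
    {"translation": [0, 0, 0], "twist": 0},
    {"translation": [0, 0, 0], "twist": 0}
  ]
}}

```text
time: 10.7
eef_pos: [414.1, 394.6, 427.8]
ee_rot: [-0.253, -3.13, 0.001]
wrist_force: [-0.7, -0.0, -0.2]
gripper_width: 85.7
```

```bash
python3 - <<'E'
from h import *
go(455,-126,200,84); print(robot.observe()["eef_pos"])
e,w,s=snap("side","side4"),snap("wrist","wrist4"),snap("scene","scene4")
w3=load("wrist3")
mosaic([(e,240,60,4),(w,0,0,.625),(w3,225,40,2.1),(e,230,265,4)],"m5")
E
```

```text
delta cm [-12.43 -50.72  22.79] tool y angle 80.77 twist -3.234469564768375 z [-0.002 -0.    -1.   ] q6 0.9219223341611061
[414.08705293 394.60972064 427.82671409]
```

View pics/m5.png

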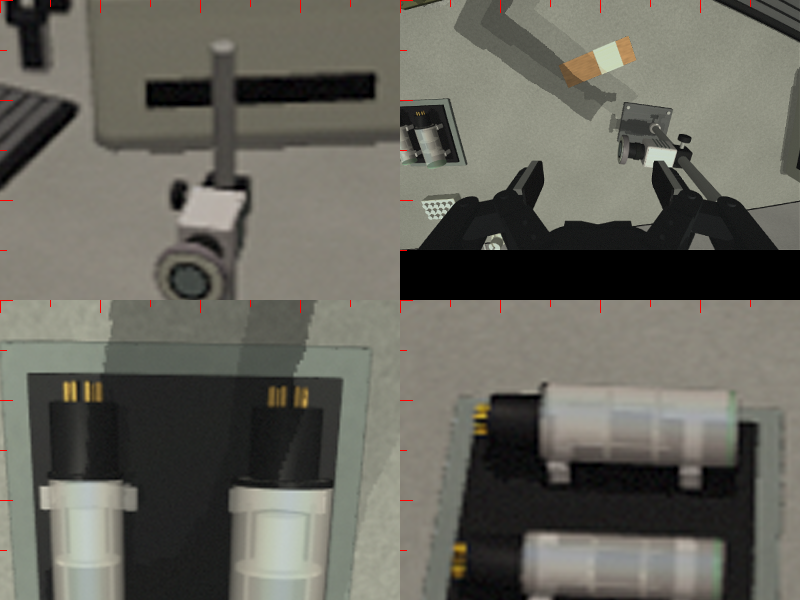

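```bash
python3 - <<'E'
from h import *
s0,e,w,w3=load("scene0"),load("side4"),load("wrist4"),load("wrist3")
L,r=tri([(s0,400+94/4,140+131/4),(e,240+187/4,60+279/4)]);print("lens",L,r)
print("in wrist4",proj(w,L))
pt,r=tri([(s0,400+305/4,140+18/4),(e,240+222/4,60+45/4)]);print("post top",pt,r)
a=onz(e,230+142/4,265+121/4,59);b=onz(e,230+337/4,265+128/4,59);v=b-a
print("side rear,window",a,b,np.linalg.norm(v),np.degrees(np.arctan2(v[1],v[0])))
g=lambda x,y:onz(w3,225+x/2.1,40+y/2.1,59)
print("wrist3 base rear",g(286,105),"glass mid",g(280,250), "win",onz(w3,222/.625,150/.625,59))
v=g(280,250)-g(286,105);print(np.degrees(np.arctan2(v[1],v[0])))
u=proj(w,L); f=8
mosaic([(w,u[0]-25,u[1]-20,6),(w,u[0]-10,u[1]-45,3.5),(w3,300,120,3),(e,270,110,10)],"m6")
print("crop origins",u[0]-25,u[1]-20,u[0]-10,u[1]-45)
E
```

```text
lens [512.57432428 430.18118979 204.09239625] [np.float64(1.3882811388726561), np.float64(1.3882811388728418)]
in wrist4 [354.86181759 236.34117088]
post top [551.51122242 550.29193001 352.87348105] [np.float64(1.0781326186230553), np.float64(1.0781326186230218)]
side rear,window [ 422.5504952  -120.82848085   59.        ] [ 550.97149215 -137.0458878    59.        ] 129.4409392223908 -7.197392428192671
wrist3 base rear [ 386.70102039 -117.62753785   59.        ] glass mid [ 457.16958895 -125.84147051   59.        ] win [ 552.84556661 -136.49305406   59.        ]
-6.6484887856897785
crop origins 329.86181759163145 216.3411708825159 344.86181759163145 191.3411708825159
```

View pics/m6.png

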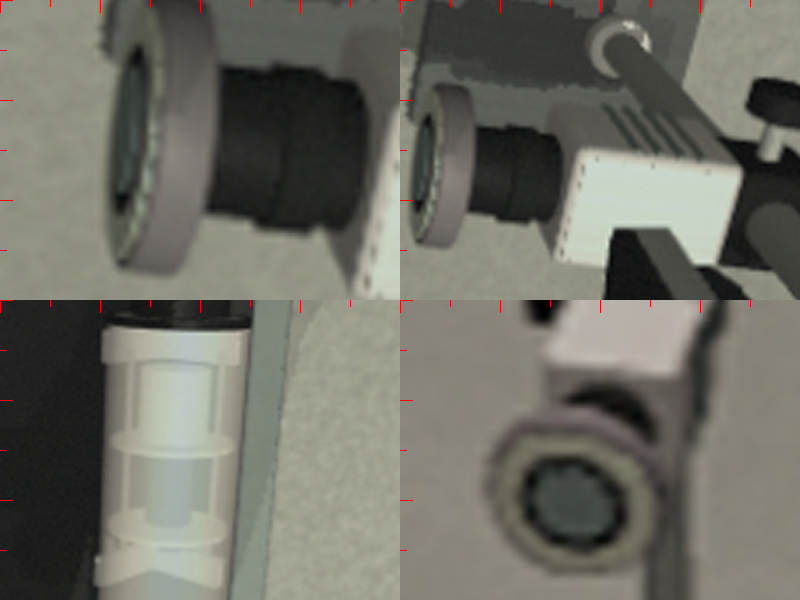

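```bash
python3 - <<'E'
from h import *
s0,e,w=load("scene0"),load("side4"),load("wrist4")
L,r=tri([(s0,400+94/4,140+131/4),(e,287.3,130.0),(w,352,238.3)]);print("lens3",L,r)
L,r=tri([(e,287.3,130.0),(w,352,238.3)]);print("lens2",L,r)
ang=lambda a,b:np.degrees(np.arctan2(*(b-a)[1::-1]))
c2=lambda x,y,z:onz(w,344.86+x/3.5,191.34+y/3.5,z)
c1=lambda x,y,z:onz(w,329.86+x/6,216.34+y/6,z)
z=L[2]
for h in(20,30):
  p=[c2(185,150,z+h),c2(338,167,z+h),c2(318,265,z+h),c2(160,258,z+h)]
  print("body",h,[np.linalg.norm(p[i]-p[(i+1)%4]).round(1) for i in range(4)],[ang(p[i],p[(i+1)%4]).round(1) for i in range(4)])
print("barrel",ang(c1(133,132,z),c1(285,148,z)),ang(c1(133,132,z),c1(355,157,z)))
# post: top(two-view) and base in wrist4 crop2 ~ (220,45) at z14
print("post base",c2(222,45,14),"post mid")
pt,_=tri([(s0,400+305/4,140+18/4),(e,240+222/4,60+45/4)])
for q in(pt,c2(222,45,14)): print("lens->post",ang(L,q))
# ring extents check: model ellipse of 62mm disc for yaw values
for yaw in(66,70,74,78,82,90):
    n=np.array([np.cos(np.radians(yaw)),np.sin(np.radians(yaw)),0]);t=np.array([-n[1],n[0],0])
    th=np.linspace(0,2*np.pi,40)
    out=[]
    for d,ox,oy,f in((w,329.86,216.34,6),(e,270,110,10)):
        P=np.array([proj(d,L+31*(np.cos(k)*t+np.sin(k)*np.array([0,0,1]))) for k in th]); P=(P-[ox,oy])*f
        out+=[P.min(0).round(),P.max(0).round()]
    print(yaw,*out)
E
```

```text
lens3 [514.28277432 427.56526045 205.46835811] [np.float64(1.5037682192775526), np.float64(0.9620136066754947), np.float64(1.5386078012647164)]
lens2 [513.36700451 425.97126385 207.20297424] [np.float64(0.10393380606324122), np.float64(0.10393380606318589)]
body 20 [np.float64(55.9), np.float64(39.8), np.float64(58.9), np.float64(43.6)] [np.float64(73.7), np.float64(-12.4), np.float64(-102.5), np.float64(163.5)]
body 30 [np.float64(54.3), np.float64(38.6), np.float64(57.2), np.float64(42.3)] [np.float64(73.7), np.float64(-12.4), np.float64(-102.5), np.float64(163.5)]
barrel 74.04551479487597 73.583276569381
post base [553.7200918  552.68986531  14.        ] post mid
lens->post 72.94287555741428
lens->post 72.33610906586767
66 [91. -6.] [179. 273.] [ 86. 119.] [260. 279.]
70 [99. -8.] [170. 275.] [ 84. 120.] [262. 278.]
74 [108.  -9.] [162. 276.] [ 82. 120.] [264. 278.]
78 [115. -10.] [154. 277.] [ 81. 121.] [265. 277.]
82 [118. -10.] [150. 277.] [ 80. 121.] [265. 277.]
90 [110.  -8.] [157. 275.] [ 80. 121.] [265. 277.]
```

Lens measured at (513.8, 427, 206) with yaw about 73.5°. The thick lamp's origin is at (472, -127, 59) with yaw about -6.6°. The side and wrist views agree on it to within 2 mm, which also confirms its height. Going above the lamp.

{"api": "apply_moves", "payload": {
  "rows": [
    {"translation": [-0.5, -2, 0], "twist": -1.3},
    {"translation": [-1.1, -4, 1], "twist": -1.3},
    {"translation": [-1.1, -4, 1.6], "twist": 0},
    {"translation": [-1.1, -4, 1.6], "twist": 0},
    {"translation": [-1.1, -4, 1.6], "twist": 0},
    {"translation": [-1.1, -4, 1.6], "twist": 0},
    {"translation": [-1.1, -4, 1.6], "twist": 0},
    {"translation": [-1.1, -4, 1.6], "twist": 0},
    {"translation": [-1.1, -4, 1.6], "twist": 0},
    {"translation": [-1.1, -4, 1.6], "twist": 0},
    {"translation": [-1.1, -4, 1.6], "twist": 0},
    {"translation": [-1.1, -3, 1.6], "twist": 0},
    {"translation": [-1, -2, 1.2], "twist": 0},
    {"translation": [0, 0, 0], "twist": 0},
    {"translation": [0, 0, 0], "twist": 0}
  ],
  "jaw": 1
}}

```text
time: 12.35
eef_pos: [482.6, -124.9, 242.2]
ee_rot: [0.224, 3.126, 0.001]
wrist_force: [0.1, -0.2, 0.6]
gripper_width: 85.6
```

```bash
python3 - <<'E'
from h import *
print(robot.observe()["eef_pos"]);go(472,-127,140,83.4)
E
```

```text
[ 482.60225427 -124.94256478  242.20762821]
delta cm [ 1.09 -0.37 10.21] tool y angle 81.8 twist -1.5950705892389578 z [ 0.007  0.    -1.   ] q6 -0.11167087992190183
```

{"api": "apply_moves", "payload": {
  "rows": [
    {"translation": [0.6, -0.2, 3], "twist": -1.6},
    {"translation": [0.5, -0.1, 4], "twist": 0},
    {"translation": [0, 0, 3], "twist": 0},
    {"translation": [0, 0, 0], "twist": 0}
  ]
}}

```text
time: 12.75
eef_pos: [472.6, -125.2, 144.7]
ee_rot: [0.177, 3.12, 0.0]
wrist_force: [-0.5, 0.1, 1.3]
gripper_width: 85.5
```

```bash
python3 - <<'E'
from h import *
print(robot.observe()["eef_pos"]);go(472,-127,37,83.4)
w=snap("wrist","wrist5")
a=np.array([proj(w,[472.3-0.9934*t+0,-127.1+.115*t,84]) for t in (-80,50)]);print(a)
im=w["img"].copy()
for t in range(-80,51,10):
    for q in(-25,0,25):
        p=proj(w,[472.3-.9934*t+.115*q,-127.1+.115*t+.9934*q,59+25*(q==0)]);cv2.circle(im,tuple(int(round(k)) for k in p),2,(255,0,0),-1)
w["img"]=im; crop(w,120,60,520,360,2,"w5")
E
```

```text
[ 472.63478238 -125.20068929  144.6703827 ]
delta cm [ 0.22 -0.2  10.76] tool y angle 83.52 twist 0.11924915448545903 z [ 0.016 -0.001 -1.   ] q6 -0.14803641763943534
[[313.13843607 307.53133204]
 [312.81596513 145.33239214]]
```

View pics/w5.png

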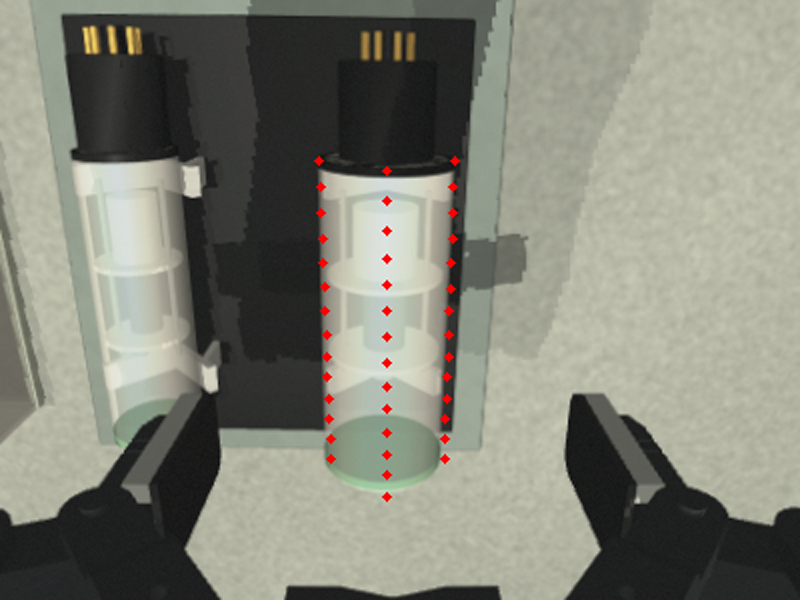

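The overlay of the estimated lamp matches the picture to within about 2 px. Descending to grip.

{"api": "apply_moves", "payload": {
  "rows": [
    {"translation": [0.1, -0.2, 3], "twist": 0.2},
    {"translation": [0.1, 0, 3], "twist": 0},
    {"translation": [0, 0, 2.5], "twist": 0},
    {"translation": [0, 0, 1.5], "twist": 0},
    {"translation": [0, 0, 0.5], "twist": 0},
    {"translation": [0, 0, 0], "twist": 0}
  ]
}}

```text
time: 13.4
eef_pos: [486.4, -127.7, 53.3]
ee_rot: [0.173, 3.093, -0.007]
wrist_force: [0.1, -0.0, -0.4]
gripper_width: 85.2
```

```bash
python3 - <<'E'
from h import *
print(robot.observe()["eef_pos"],robot.observe()["wrist_force"]);go(472,-127.3,36,83)
E
```

```text
[ 486.42586801 -127.68970814   53.2686153 ] [ 0.05305488 -0.02638453 -0.43008441]
delta cm [ 1.51 -0.12  1.66] tool y angle 83.58 twist 0.5840662633085003 z [ 0.043 -0.007 -0.999] q6 -0.14743407584916143
```

Tilt and x have drifted during the fast descent (2.5° and 14 mm). I'll back up gently and check before gripping.

{"api": "apply_moves", "payload": {
  "rows": [
    {"translation": [0.3, 0, -2], "twist": 0},
    {"translation": [0.3, 0, -2], "twist": 0},
    {"translation": [0.3, 0, -1.5], "twist": 0},
    {"translation": [0.2, 0, -1], "twist": 0},
    {"translation": [0, 0, -0.5], "twist": 0}
  ]
}}

```text
time: 13.9
eef_pos: [476.9, -126.2, 133.6]
ee_rot: [0.17, 3.082, -0.01]
wrist_force: [-0.5, -0.4, -0.7]
gripper_width: 85.3
```

```bash
python3 - <<'E'
from h import *
print(robot.observe()["eef_pos"]);go(472,-127.3,36,83)
E
```

```text
[ 476.9181473  -126.18423531  133.60216688]
delta cm [ 1.02 -0.13  9.72] tool y angle 83.68 twist 0.6757055280088196 z [ 0.055 -0.01  -0.998] q6 -0.15130135361730862
```

{"api": "apply_moves", "payload": {
  "rows": [
    {"translation": [0, 0, 0], "twist": 0},
    {"translation": [0, 0, 0], "twist": 0},
    {"translation": [0, 0, 0], "twist": 0}
  ]
}}

```text
time: 14.2
eef_pos: [478.2, -126.4, 135.2]
ee_rot: [0.17, 3.078, -0.011]
wrist_force: [-0.2, -0.0, -0.2]
gripper_width: 85.8
```

```bash
python3 - <<'E'
from h import *
s=robot.observe();print(s["eef_pos"],np.round(s["joint_positions"],4),np.round(s["qvel"],4),s["joint_efforts"]);go(472,-127.3,36,83)
E
```

```text
[ 478.21597031 -126.40179167  135.16484956] [-0.2615  0.2315 -0.4458  0.8349  0.0047 -0.1512] [ 0.0011  0.0054 -0.0042 -0.0005  0.001  -0.0005] [ 3.68077657e-03 -3.71317470e+01  2.34117222e+01 -5.18576000e-01
  1.83669623e-02 -5.64604022e-05]
delta cm [ 1.19 -0.12  9.86] tool y angle 83.68 twist 0.6819223107873995 z [ 0.058 -0.011 -0.998] q6 -0.1511950212301402
```

{"api": "apply_moves", "payload": {
  "rows": [
    {"translation": [0.6, 0, 0], "twist": 0},
    {"translation": [0.6, 0, 0], "twist": 0},
    {"translation": [0, 0, 0], "twist": 0},
    {"translation": [0, 0, 0], "twist": 0}
  ]
}}

```text
time: 14.6
eef_pos: [463.3, -124.5, 132.1]
ee_rot: [0.17, 3.084, -0.01]
wrist_force: [-0.0, 0.7, 0.8]
gripper_width: 85.8
```

```bash
python3 - <<'E'
from h import *
s=robot.observe();print(s["eef_pos"],np.round(s["joint_positions"],4));go(472,-127.3,36,83)
E
```

```text
[ 463.28068664 -124.45349313  132.06645849] [-0.2658  0.2142 -0.4783  0.825   0.005  -0.1554]
delta cm [-0.38 -0.16  9.64] tool y angle 83.68 twist 0.6771243807384053 z [ 0.053 -0.009 -0.999] q6 -0.1553844005322464
```

{"api": "apply_moves", "payload": {
  "rows": [
    {"translation": [0, 0, -3], "twist": 0},
    {"translation": [0, 0, 0], "twist": 0},
    {"translation": [0, 0, 0], "twist": 0}
  ]
}}

```text
time: 14.9
eef_pos: [460.6, -124.0, 161.7]
ee_rot: [0.171, 3.086, -0.009]
wrist_force: [0.5, 0.2, -0.3]
gripper_width: 85.7
```

```bash
python3 - <<'E'
from h import *
s=robot.observe();print(s["eef_pos"],np.round(s["joint_positions"],4));go(472,-127.3,36,83)
E
```

```text
[ 460.59970909 -123.97504536  161.66701202] [-0.2663  0.1855 -0.4299  0.9048  0.005  -0.1558]
delta cm [-0.53 -0.17 12.61] tool y angle 83.67 twist 0.6699084189668838 z [ 0.05  -0.008 -0.999] q6 -0.15576029123926993
```

{"api": "apply_moves", "payload": {
  "rows": [
    {"translation": [0, 0, 1], "twist": 0},
    {"translation": [0, 0, 1], "twist": 0},
    {"translation": [0, 0, 1], "twist": 0},
    {"translation": [0, 0, 0], "twist": 0},
    {"translation": [0, 0, 0], "twist": 0}
  ]
}}

```text
time: 15.4
eef_pos: [460.4, -123.7, 126.1]
ee_rot: [0.171, 3.091, -0.007]
wrist_force: [-0.1, -0.9, 0.5]
gripper_width: 85.6
```

```bash
python3 - <<'E'
from h import *
s=robot.observe();print(s["eef_pos"],np.round(s["joint_positions"],4));go(472,-127.3,36,83)
E
```

```text
[ 460.41950293 -123.69931537  126.06342502] [-0.2658  0.2203 -0.4874  0.8172  0.005  -0.1554]
delta cm [-0.77 -0.21  9.05] tool y angle 83.68 twist 0.6787269901086859 z [ 0.046 -0.007 -0.999] q6 -0.15543484262748175
```

{"api": "apply_moves", "payload": {
  "rows": [
    {"translation": [4, 0, -2], "twist": 0},
    {"translation": [0, 0, 0], "twist": 0},
    {"translation": [0, 0, 0], "twist": 0}
  ]
}}

```text
time: 15.7
eef_pos: [418.7, -119.0, 143.0]
ee_rot: [0.171, 3.094, -0.006]
wrist_force: [-0.1, -0.0, -0.2]
gripper_width: 85.1
```

```bash
python3 - <<'E'
from h import *
s=robot.observe();print(s["eef_pos"],np.round(s["joint_positions"],4));go(472,-127.3,36,83)
E
```

```text
[ 418.65835413 -118.99676927  143.01862213] [-0.2811  0.1392 -0.5422  0.847   0.0057 -0.1708]
delta cm [-4.93 -0.22 10.92] tool y angle 83.68 twist 0.6849047032552562 z [ 0.042 -0.006 -0.999] q6 -0.17079977462450932
```

{"api": "apply_moves", "payload": {
  "rows": [
    {"translation": [-4, 0, 0], "twist": 0},
    {"translation": [0, 0, 0], "twist": 0},
    {"translation": [0, 0, 0], "twist": 0}
  ]
}}

```text
time: 16.0
eef_pos: [458.6, -123.2, 144.0]
ee_rot: [0.171, 3.096, -0.006]
wrist_force: [-0.4, -1.0, -0.2]
gripper_width: 85.8
```

```bash
python3 - <<'E'
from h import *
s=robot.observe();print(s["eef_pos"],np.round(s["joint_positions"],4));go(472,-127.3,36,83)
E
```

```text
[ 458.60668865 -123.23725723  144.01305581] [-0.2659  0.2041 -0.4558  0.8702  0.005  -0.1554]
delta cm [-0.93 -0.24 10.85] tool y angle 83.67 twist 0.6729054146794056 z [ 0.041 -0.006 -0.999] q6 -0.15537504034390606
```

{"api": "apply_moves", "payload": {
  "rows": [
    {"translation": [0, 0, -4], "twist": 0},
    {"translation": [0, 0, -4], "twist": 0},
    {"translation": [0, 0, -4], "twist": 0},
    {"translation": [0, 0, 0], "twist": 0},
    {"translation": [0, 0, 0], "twist": 0}
  ]
}}

```text
time: 16.5
eef_pos: [453.7, -122.4, 266.7]
ee_rot: [0.171, 3.098, -0.005]
wrist_force: [-0.2, -0.3, -1.2]
gripper_width: 85.5
```

```bash
python3 - <<'E'
from h import *
s=robot.observe();print(s["eef_pos"],np.round(s["joint_positions"],4));go(472,-127.3,36,83)
E
```

```text
[ 453.7219892  -122.37280286  266.68860421] [-0.2669  0.1223 -0.2228  1.1869  0.0051 -0.1568]
delta cm [-0.97 -0.27 23.12] tool y angle 83.7 twist 0.69565880457003 z [ 0.039 -0.005 -0.999] q6 -0.15681583633440743
```

{"api": "apply_moves", "payload": {
  "rows": [
    {"translation": [0, 0, 4], "twist": 0},
    {"translation": [0, 0, 0], "twist": 0},
    {"translation": [0, 0, 4], "twist": 0},
    {"translation": [0, 0, 0], "twist": 0},
    {"translation": [0, 0, 4], "twist": 0},
    {"translation": [0, 0, 0], "twist": 0},
    {"translation": [0, 0, 0], "twist": 0}
  ]
}}

```text
time: 17.2
eef_pos: [458.9, -123.1, 147.3]
ee_rot: [0.17, 3.097, -0.005]
wrist_force: [1.3, -0.1, 0.8]
gripper_width: 85.5
```

```bash
python3 - <<'E'
from h import *
s=robot.observe();print(s["eef_pos"],np.round(s["joint_positions"],4));go(472,-127.3,36,83)
E
```

```text
[ 458.85994722 -123.14152701  147.28851173] [-0.2657  0.2021 -0.4489  0.8799  0.0051 -0.1556]
delta cm [-0.9  -0.26 11.17] tool y angle 83.7 twist 0.6973943279461992 z [ 0.04  -0.006 -0.999] q6 -0.15556880665379336
```

```bash
python3 - <<'E'
from h import *
e=snap("side","side6");e3=load("side4")
x0,y0,x1,y1=240,278,330,338
D=np.abs(e["img"][y0:y1,x0:x1].astype(int)-e3["img"][y0:y1,x0:x1]).max(2)
for r in D.reshape(10,6,15,6).mean((1,3)).round().astype(int): print(*r)
print([proj(e,p).round() for p in ([422,-121,59],[552,-137,59],[426,-220,51])])
a=cv2.cvtColor(e3["img"][y0:y1,x0:x1],7).astype(np.float32);b=cv2.cvtColor(e["img"][y0:y1,x0:x1],7).astype(np.float32)
print(cv2.phaseCorrelate(a,b,cv2.createHanningWindow((90,60),cv2.CV_32F)))
E
```

```text
1 1 1 3 28 107 77 11 13 15 15 15 15 15 15
1 1 3 3 6 49 54 5 6 8 15 15 15 15 15
25 22 14 15 13 15 15 12 14 15 16 16 15 14 15
45 28 5 4 12 15 15 15 15 14 16 15 10 11 14
31 14 7 6 10 11 10 10 10 11 13 11 8 12 14
29 12 9 8 8 8 7 5 6 6 10 6 6 12 14
28 9 10 9 10 10 13 11 10 7 7 6 6 12 14
20 7 7 9 12 11 12 10 10 8 8 8 6 12 14
13 7 7 10 16 16 15 14 15 15 16 14 6 13 14
11 6 6 9 15 15 15 14 15 14 15 13 6 13 15
[array([265., 295.]), array([315., 297.]), array([268., 330.])]
((0.10102632658974642, 0.06435891263264892), 0.923958707915412)
```

{"api": "apply_moves", "payload": {
  "rows": [
    {"translation": [-0.5, 4.5, -1.5], "twist": 0},
    {"translation": [-0.5, 4.5, -1.5], "twist": 0},
    {"translation": [0, 4.5, -1], "twist": 0},
    {"translation": [0, 4.5, 0], "twist": 0},
    {"translation": [0, 4, 0], "twist": 0},
    {"translation": [0, 0, 0], "twist": 0},
    {"translation": [0, 0, 0], "twist": 0}
  ]
}}

```text
time: 17.95
eef_pos: [510.7, 102.5, 213.0]
ee_rot: [0.178, 3.056, 0.005]
wrist_force: [-0.4, -0.0, -1.3]
gripper_width: 85.5
```

```bash
python3 - <<'E'
from h import *
s=robot.observe();print(s["eef_pos"],np.round(s["joint_positions"],4));go(472,-127.3,36,83)
E
```

```text
[510.71742697 102.51548476 212.97549962] [ 0.2094  0.204  -0.2661  1.0224 -0.0183  0.3249]
delta cm [  2.58 -23.41  17.37] tool y angle 83.35 twist 0.3536021272119001 z [ 0.08  -0.002 -0.997] q6 0.32494801753316194
```

{"api": "apply_moves", "payload": {
  "rows": [
    {"translation": [0, -1.5, 0], "twist": 0},
    {"translation": [0, -3, 0], "twist": 0},
    {"translation": [0, -3.5, 0], "twist": 0},
    {"translation": [0, -3.5, 0], "twist": 0},
    {"translation": [0, -3.5, 0], "twist": 0},
    {"translation": [0, -3, 0], "twist": 0},
    {"translation": [0, -2.5, 0], "twist": 0},
    {"translation": [0, -1.5, 0], "twist": 0},
    {"translation": [0, -0.5, 0], "twist": 0},
    {"translation": [0, 0, 0], "twist": 0}
  ]
}}

```text
time: 18.95
eef_pos: [479.7, -147.7, 221.4]
ee_rot: [0.21, 3.041, -0.006]
wrist_force: [-0.2, -0.1, 0.2]
gripper_width: 85.2
```

```bash
python3 - <<'E'
from h import *
s=robot.observe();print(s["eef_pos"],np.round(s["joint_positions"],4));go(472,-127.3,36,83)
E
```

```text
[ 479.70775998 -147.71846644  221.44815169] [-0.3103  0.1579 -0.3033  1.0183  0.0181 -0.1714]
delta cm [ 2.76  1.88 18.37] tool y angle 82.1 twist -0.9029245673431205 z [ 0.092 -0.011 -0.996] q6 -0.17141517564750333
```

{"api": "apply_moves", "payload": {
  "rows": [
    {"translation": [2.5, 0.4, 0], "twist": 0},
    {"translation": [2.5, 0.4, 0], "twist": 0},
    {"translation": [2.5, 0.4, 0], "twist": 0},
    {"translation": [2.5, 0.4, 0], "twist": 0},
    {"translation": [2.5, 0.4, 0], "twist": 0},
    {"translation": [0, 0, 0], "twist": 0}
  ]
}}

```text
time: 19.55
eef_pos: [353.8, -109.1, 209.9]
ee_rot: [0.212, 3.041, -0.005]
wrist_force: [0.9, 0.3, -0.4]
gripper_width: 85.4
```

```bash
python3 - <<'E'
from h import *
s=robot.observe();print(s["eef_pos"],np.round(s["joint_positions"],4),np.round(s["qvel"],3));go(472,-127.3,36,83)
E
```

```text
[ 353.79540524 -109.05673885  209.89951181] [-0.316  -0.0649 -0.5733  0.9706  0.0197 -0.1762] [ 0.007  0.015  0.044 -0.045  0.001 -0.001]
delta cm [-10.28  -0.23  18.43] tool y angle 82.05 twist -0.9518750990070259 z [ 0.093 -0.01  -0.996] q6 -0.17619071705647546
```

{"api": "apply_moves", "payload": {
  "rows": [
    {"translation": [-2.5, 0.4, 0], "twist": 0},
    {"translation": [-2.5, 0, 0], "twist": 0},
    {"translation": [-2.5, 0, 0], "twist": 0},
    {"translation": [-2.5, 0, 0], "twist": 0},
    {"translation": [0, 0, 0], "twist": 0}
  ]
}}

```text
time: 20.05
eef_pos: [457.6, -118.0, 221.6]
ee_rot: [0.208, 3.035, -0.006]
wrist_force: [1.0, -0.0, 0.2]
gripper_width: 85.0
```

```bash
python3 - <<'E'
from h import *
s=robot.observe();print(s["eef_pos"],np.round(s["joint_positions"],4),np.round(s["qvel"],3));go(472,-127.3,36,83)
E
```

```text
[ 457.57846906 -117.97704396  221.63422021] [-0.2629  0.1023 -0.3702  0.9996  0.0156 -0.1254] [ 0.004 -0.019 -0.035  0.042 -0.004 -0.003]
delta cm [ 0.3  -0.78 18.62] tool y angle 82.17 twist -0.8285312579055812 z [ 0.099 -0.01  -0.995] q6 -0.12536357417877966
```

{"api": "apply_moves", "payload": {
  "rows": [
    {"translation": [3.5, 0.4, 1.5], "twist": 0},
    {"translation": [3.5, 0.4, 1.5], "twist": 0},
    {"translation": [3.5, 0.4, 1.5], "twist": 0},
    {"translation": [3.5, 0.4, 1.5], "twist": 0},
    {"translation": [3.5, 0.4, 1], "twist": 0},
    {"translation": [0, 0, 0], "twist": 0}
  ]
}}

```text
time: 20.65
eef_pos: [290.2, -72.9, 130.1]
ee_rot: [0.203, 3.035, -0.005]
wrist_force: [-0.5, -0.2, 0.3]
gripper_width: 85.2
```

```bash
python3 - <<'E'
from h import *
s=robot.observe();print(s["eef_pos"],np.round(s["joint_positions"],4),np.round(s["qvel"],3));go(472,-127.3,36,83)
E
```

```text
[290.23303211 -72.91440289 130.13496984] [-0.2638 -0.1283 -0.8563  0.7442  0.0165 -0.1292] [ 0.004  0.012  0.082 -0.055  0.002 -0.002]
delta cm [-17.71  -3.    11.22] tool y angle 82.35 twist -0.6549893619010732 z [ 0.099 -0.01  -0.995] q6 -0.12923870733866152
```

{"api": "apply_moves", "payload": {
  "rows": [
    {"translation": [2.5, 0.3, 1.5], "twist": 0},
    {"translation": [2.5, 0.3, 1.5], "twist": 0},
    {"translation": [1.5, 0.2, 0.5], "twist": 0},
    {"translation": [0, 0, 0], "twist": 0}
  ]
}}

```text
time: 21.05
eef_pos: [229.6, -56.1, 88.3]
ee_rot: [0.201, 3.031, -0.005]
wrist_force: [0.7, -0.0, -0.4]
gripper_width: 85.4
```

```bash
python3 - <<'E'
from h import *
s=robot.observe();print(s["eef_pos"],np.round(s["joint_positions"],4),np.round(s["qvel"],3),s["wrist_force"]);go(472,-127.3,36,83)
E
```

```text
[229.63785706 -56.06910496  88.32569259] [-0.2622 -0.1978 -1.0385  0.6272  0.0168 -0.1287] [ 0.003  0.004  0.037 -0.025  0.     0.001] [ 0.65508078 -0.02299078 -0.35768759]
delta cm [-24.29  -3.88   7.79] tool y angle 82.41 twist -0.5869813903568684 z [ 0.104 -0.01  -0.995] q6 -0.1287317923452564
```

{"api": "apply_moves", "payload": {
  "rows": [
    {"translation": [1.5, 0.2, 2], "twist": 0},
    {"translation": [1.5, 0.2, 1.5], "twist": 0},
    {"translation": [1, 0, 1], "twist": 0},
    {"translation": [0, 0, 0], "twist": 0}
  ]
}}

```text
time: 21.45
eef_pos: [203.6, -49.3, 41.8]
ee_rot: [0.199, 3.018, -0.009]
wrist_force: [-0.7, 0.4, -0.4]
gripper_width: 85.1
```

```bash
python3 - <<'E'
from h import *
s=robot.observe();print(s["eef_pos"],np.round(s["joint_positions"],4),np.round(s["qvel"],3),s["wrist_force"]);go(472,-127.3,36,83)
E
```

```text
[203.63939586 -49.26721744  41.79281133] [-0.2638 -0.1682 -1.1893  0.4335  0.0173 -0.1312] [ 0.004 -0.001  0.064  0.001  0.003  0.002] [-0.65430969  0.360968   -0.43846911]
delta cm [-27.37  -4.22   3.81] tool y angle 82.47 twist -0.5325336966613463 z [ 0.116 -0.014 -0.993] q6 -0.1312181053252447
```

```bash
python3 - <<'E'
from h import *
go(310,-150,25,83)
e=load("side4")
# near tray edge in side4: left edge of the grey base, m5 local (60,100)->(25,300) top edge z=10
for p in((60,110),(45,200),(28,290)): print(onz(e,230+p[0]/4,265+p[1]/4,10))
E
```

```text
delta cm [-11.59  -8.6    3.04] tool y angle 82.47 twist -0.5325336966613463 z [ 0.116 -0.014 -0.993] q6 -0.1312181053252447
[363.25607597 -72.56050876  10.        ]
[ 354.26637292 -144.55331578   10.        ]
[ 344.69219869 -210.71665202   10.        ]
```

The tool tilt has grown to 0.116 rad and free moves can't undo it. I'll lean the shut fingertips lightly against the fixed tray's near edge, so that the push turns the tool back to upright.

{"api": "apply_moves", "payload": {
  "rows": [
    {"translation": [-3.8, -2.9, 0.5], "twist": 0},
    {"translation": [-3.9, -2.9, 0.8], "twist": 0},
    {"translation": [-3.8, -2.8, 1], "twist": 0},
    {"translation": [0, 0, 0.5], "twist": 0},
    {"translation": [0, 0, 0], "twist": 0},
    {"translation": [0, 0, 0], "twist": 0}
  ],
  "jaw": 0,
  "newtons": 60
}}

```text
time: 22.05
eef_pos: [325.3, -158.2, 32.1]
ee_rot: [0.189, 3.0, -0.018]
wrist_force: [0.5, -0.4, 0.3]
gripper_width: 0.5
```

```bash
python3 - <<'E'
from h import *
print(robot.observe()["eef_pos"]);go(335,-150,5,83)
E
```

```text
[ 325.29584346 -158.22054316   32.1218654 ]
delta cm [-0.48  0.95  2.8 ] tool y angle 82.78 twist -0.21658334479405994 z [ 0.134 -0.02  -0.991] q6 -0.36450775223027726
```

{"api": "apply_moves", "payload": {
  "rows": [
    {"translation": [0.2, 0, 1], "twist": 0},
    {"translation": [0.1, 0, 1], "twist": 0},
    {"translation": [0, 0, 0.4], "twist": 0},
    {"translation": [0, 0, 0], "twist": 0}
  ]
}}

```text
time: 22.45
eef_pos: [325.3, -156.6, 9.5]
ee_rot: [0.184, 2.998, -0.018]
wrist_force: [-0.1, 0.1, -0.7]
gripper_width: 0.2
```

{"api": "apply_moves", "payload": {
  "rows": [
    {"translation": [0, 0, 0.5], "twist": 0},
    {"translation": [-1, 0, 0.1], "twist": 0},
    {"translation": [-1, 0, 0.1], "twist": 0},
    {"translation": [-1, 0, 0.1], "twist": 0},
    {"translation": [-1, 0, 0.1], "twist": 0}
  ]
}}

```text
time: 22.95
eef_pos: [337.5, -154.9, 0.1]
ee_rot: [0.195, 3.052, -0.019]
wrist_force: [-27.7, -0.9, 52.5]
gripper_width: -0.3
```

```bash
python3 - <<'E'
from h import *
s=robot.observe();print(s["eef_pos"],s["wrist_force"],s["torque"]);go(335,-150,5,83)
E
```

```text
[ 3.37512803e+02 -1.54889870e+02  1.19656423e-01] [-27.68406732  -0.91729753  52.47963961] [-0.15384877  4.74724627 -0.04152474]
delta cm [ 0.27  0.45 -0.52] tool y angle 82.68 twist -0.316194415778682 z [ 0.082 -0.018 -0.996] q6 -0.31901610206513964
```

{"api": "apply_moves", "payload": {
  "rows": [
    {"translation": [-0.4, 0, -0.5], "twist": 0},
    {"translation": [-0.7, 0, -0.3], "twist": 0},
    {"translation": [-0.8, 0, -0.2], "twist": 0}
  ]
}}

```text
time: 23.25
eef_pos: [338.7, -152.9, 7.3]
ee_rot: [0.2, 3.086, -0.016]
wrist_force: [-13.9, -1.6, 1.7]
gripper_width: 0.0
```

```bash
python3 - <<'E'
from h import *
s=robot.observe();print(s["eef_pos"],s["wrist_force"],s["torque"]);go(335,-150,5,83)
E
```

```text
[ 338.71806635 -152.85219872    7.30233833] [-13.85228687  -1.63932042   1.65327656] [-0.38357188  2.75003257 -0.15491866]
delta cm [0.42 0.24 0.21] tool y angle 82.57 twist -0.42936828111379555 z [ 0.048 -0.014 -0.999] q6 -0.3006687857362798
```

{"api": "apply_moves", "payload": {
  "rows": [
    {"translation": [-0.8, 0, 0.05], "twist": 0},
    {"translation": [-0.8, 0, 0], "twist": 0}
  ]
}}

```text
time: 23.45
eef_pos: [338.8, -152.9, 6.7]
ee_rot: [0.206, 3.117, -0.022]
wrist_force: [-21.5, 0.1, 38.3]
gripper_width: -0.4
```

```bash
python3 - <<'E'
from h import *
s=robot.observe();print(s["eef_pos"],s["wrist_force"],s["torque"]);go(335,-150,5,83)
E
```

```text
[ 338.84719983 -152.86666112    6.66553633] [-21.46794775   0.11171721  38.27366483] [-0.05519949  4.09368677 -0.07581508]
delta cm [0.42 0.24 0.16] tool y angle 82.44 twist -0.5562537970399717 z [ 0.017 -0.015 -1.   ] q6 -0.28613776092988846
```

{"api": "apply_moves", "payload": {
  "rows": [
    {"translation": [-0.8, 0, -0.3], "twist": 0},
    {"translation": [-0.3, 0, -0.3], "twist": 0},
    {"translation": [0.6, 0, -0.6], "twist": 0},
    {"translation": [0, 0, 0], "twist": 0}
  ]
}}

```text
time: 23.85
eef_pos: [339.2, -152.3, 19.2]
ee_rot: [0.207, 3.128, -0.023]
wrist_force: [0.1, 0.9, -0.0]
gripper_width: 0.3
```

```bash
python3 - <<'E'
from h import *
s=robot.observe();print(s["eef_pos"],s["wrist_force"],s["torque"]);go(335,-150,5,83)
E
```

```text
[ 339.21884842 -152.33834782   19.23799014] [ 0.12323325  0.87184989 -0.03437477] [0.04746965 0.04308141 0.00596998]
delta cm [0.46 0.2  1.42] tool y angle 82.44 twist -0.562366021060484 z [ 0.005 -0.015 -1.   ] q6 -0.2803872208690719
```

Tool is back to upright, with a tilt of (0.005, -0.015). I'll now use pulsed rows, since those kept the orientation.

{"api": "apply_moves", "payload": {
  "rows": [
    {"translation": [0.3, 0, -4], "twist": 0},
    {"translation": [0, 0, 0], "twist": 0},
    {"translation": [0, 0, -4], "twist": 0},
    {"translation": [0, 0, 0], "twist": 0},
    {"translation": [0, 0, -4], "twist": -0.5},
    {"translation": [0, 0, 0], "twist": 0},
    {"translation": [-4.5, 0.4, 0], "twist": 0},
    {"translation": [0, 0, 0], "twist": 0},
    {"translation": [-4.5, 0.4, 0], "twist": 0},
    {"translation": [0, 0, 0], "twist": 0},
    {"translation": [-4.2, 0.4, 0], "twist": 0},
    {"translation": [0, 0, 0], "twist": 0}
  ],
  "jaw": 1
}}

```text
time: 25.05
eef_pos: [468.2, -153.2, 135.7]
ee_rot: [0.193, 3.13, -0.019]
wrist_force: [0.9, -0.4, 0.9]
gripper_width: 84.9
```

```bash
python3 - <<'E'
from h import *
s=robot.observe();print(s["eef_pos"]);go(472,-127.3,36,83)
E
```

```text
[ 468.16150242 -153.19801845  135.65805033]
delta cm [-0.    2.73  9.93] tool y angle 82.93 twist -0.073178125963409 z [ 0.005 -0.012 -1.   ] q6 -0.1861263937830622
```

{"api": "apply_moves", "payload": {
  "rows": [
    {"translation": [0, 2.7, 0], "twist": 0},
    {"translation": [0, 0, 0], "twist": 0},
    {"translation": [0, 0, 3], "twist": 0},
    {"translation": [0, 0, 0], "twist": 0},
    {"translation": [0, 0, 3], "twist": 0},
    {"translation": [0, 0, 0], "twist": 0}
  ]
}}

```text
time: 25.65
eef_pos: [477.8, -128.5, 72.3]
ee_rot: [0.191, 3.123, -0.022]
wrist_force: [-1.2, 0.4, -0.1]
gripper_width: 85.7
```

```bash
python3 - <<'E'
from h import *
s=robot.observe();print(s["eef_pos"],s["wrist_force"]);go(472,-127.3,36,83)
E
```

```text
[ 477.82587631 -128.46865498   72.29567651] [-1.17858744  0.43658088 -0.06299903]
delta cm [0.64 0.09 3.62] tool y angle 82.99 twist -0.009268362005371955 z [ 0.012 -0.015 -1.   ] q6 -0.13331805266285535
```

{"api": "apply_moves", "payload": {
  "rows": [
    {"translation": [0.6, 0.1, 1.7], "twist": 0},
    {"translation": [0, 0, 0], "twist": 0},
    {"translation": [0.1, 0, 1.6], "twist": 0},
    {"translation": [0, 0, 0], "twist": 0}
  ]
}}

```text
time: 26.05
eef_pos: [476.3, -129.6, 44.8]
ee_rot: [0.193, 3.114, -0.025]
wrist_force: [-0.3, -0.0, 0.3]
gripper_width: 85.6
```

```bash
python3 - <<'E'
from h import *
s=robot.observe();print(s["eef_pos"],s["wrist_force"]);go(472,-127.3,36,83)
E
```

```text
[ 476.34279188 -129.63780433   44.78333237] [-0.29160894 -0.03680936  0.25580682]
delta cm [0.48 0.19 0.86] tool y angle 82.91 twist -0.09117331047988841 z [ 0.021 -0.017 -1.   ] q6 -0.1348308086515822
```

{"api": "apply_moves", "payload": {
  "rows": [
    {"translation": [0.4, 0.2, 0.7], "twist": 0},
    {"translation": [0, 0, 0], "twist": 0}
  ]
}}

```text
time: 26.25
eef_pos: [475.3, -128.1, 40.4]
ee_rot: [0.193, 3.108, -0.027]
wrist_force: [-0.0, -0.2, -0.2]
gripper_width: 85.6
```

{"api": "apply_moves", "payload": {
  "rows": [
    {"translation": [0, 0, 0], "twist": 0},
    {"translation": [0, 0, 0], "twist": 0},
    {"translation": [0, 0, 0], "twist": 0},
    {"translation": [0, 0, 0], "twist": 0},
    {"translation": [0, 0, 0], "twist": 0},
    {"translation": [0, 0, 0], "twist": 0}
  ],
  "jaw": 0,
  "newtons": 40
}}

```text
time: 26.85
eef_pos: [476.9, -129.1, 42.8]
ee_rot: [0.193, 3.105, -0.03]
wrist_force: [-0.2, 0.7, -0.1]
gripper_width: 49.2
```

```bash
python3 - <<'E'
from h import *
s=robot.observe();print(s["eef_pos"],s["wrist_force"],s["gripper_width"]);go(472,-127.3,36,83)
E
```

```text
[ 476.90791729 -129.14141805   42.84569989] [-0.19297734  0.65230021 -0.13400693] 49.15508546929141
delta cm [0.53 0.13 0.67] tool y angle 82.86 twist -0.13778465307296983 z [ 0.029 -0.021 -0.999] q6 -0.13184245662196387
```

```bash
cat >> h.py <<'E'
def frame(az):
    a=np.radians(az); x=np.array([np.cos(a),np.sin(a),0]); z=np.array([0,0,1.]); return np.column_stack([x,np.cross(z,x),z])
LENS=np.array([513.8,427,206.]); AZ=73.5
def tool():
    s=robot.observe(); T=np.eye(4);T[:3,:3]=R.from_rotvec(s["ee_rot"]).as_matrix();T[:3,3]=s["eef_pos"];return T
def report():
    T=tool(); G=np.load("grip.npy"); Lm=T@G
    x=Lm[:3,0]; w=Lm[:3,3]+80*x; n=frame(AZ)[:,0]; f=LENS-80*n
    az=np.degrees(np.arctan2(x[1],x[0])); print("t",robot.observe()["time"],"zt",T[:2,2].round(3),"lamp az",az.round(2),"el",np.degrees(np.arcsin(x[2])).round(2),"window",w.round(1))
    print("err in lens frame (fwd,left,up) mm",(frame(AZ).T@(w-f)).round(1))
    tgt=f-80*n; print("move cm now",(T[:3,:3].T@(f-w)/10).round(2),"twist",round(-(AZ-az),2), "origin move after twist",(T[:3,:3].T@(tgt-Lm[:3,3])/10).round(2))
E
python3 - <<'E'
from h import *
L=np.eye(4);L[:3,:3]=frame(-7);L[:3,3]=[472.3,-127.2,59]
np.save("grip.npy",np.linalg.inv(tool())@L); print(np.load("grip.npy").round(3)); report()
E
```

```text
[[-9.9900e-01  2.0000e-03 -3.2000e-02  4.2960e+00]
 [ 2.0000e-03  1.0000e+00 -1.7000e-02  1.0710e+00]
 [ 3.2000e-02 -1.8000e-02 -9.9900e-01 -1.6321e+01]
 [ 0.0000e+00  0.0000e+00  0.0000e+00  1.0000e+00]]
t 26.85 zt [ 0.029 -0.021] lamp az -7.0 el -0.0 window [ 551.7 -136.9   59. ]
err in lens frame (fwd,left,up) mm [-450.  -196.5 -147. ]
move cm now [ 11.57  47.33 -15.91] twist -80.5 origin move after twist [  4.88  39.46 -15.56]
```

{"api": "apply_moves", "payload": {
  "rows": [
    {"translation": [0, 0, -1], "twist": 0},
    {"translation": [0, 0, 0], "twist": 0},
    {"translation": [0, 0, -3], "twist": 0},
    {"translation": [0, 0, 0], "twist": 0}
  ],
  "newtons": 50
}}

```text
time: 27.25
eef_pos: [475.0, -127.7, 83.7]
ee_rot: [0.193, 3.107, -0.028]
wrist_force: [1.2, 0.0, -0.8]
gripper_width: 48.9
```

```bash
python3 - <<'E'
from h import *
s=robot.observe();print(s["eef_pos"],s["wrist_force"],s["torque"],s["gripper_width"]);report()
E
```

```text
[ 474.97791717 -127.66637923   83.69379792] [ 1.22316518  0.01546345 -0.77171288] [ 0.02112813 -0.10869713 -0.03071281] 48.90268357450707
t 27.25 zt [ 0.027 -0.02 ] lamp az -6.98 el -0.14 window [ 549.8 -135.5   99.7]
err in lens frame (fwd,left,up) mm [-449.1 -194.3 -106.3]
move cm now [ 11.51  47.3  -11.75] twist -80.48 origin move after twist [  4.82  39.42 -11.4 ]
```

{"api": "apply_moves", "payload": {
  "rows": [
    {"translation": [0, 0, -4], "twist": 0},
    {"translation": [0, 0, 0], "twist": 0},
    {"translation": [0, 0, -4], "twist": 0},
    {"translation": [0, 0, 0], "twist": 0},
    {"translation": [0.5, 4.5, -0.5], "twist": 0},
    {"translation": [0, 0, 0], "twist": 0},
    {"translation": [0.5, 4.5, -0.5], "twist": 0},
    {"translation": [0, 0, 0], "twist": 0},
    {"translation": [0.5, 4.5, -0.5], "twist": 0},
    {"translation": [0, 0, 0], "twist": 0},
    {"translation": [0.5, 4.5, -0.5], "twist": 0},
    {"translation": [0, 0, 0], "twist": 0}
  ]
}}

```text
time: 28.45
eef_pos: [470.4, 59.2, 173.3]
ee_rot: [0.198, 3.119, -0.028]
wrist_force: [0.6, -0.2, -2.1]
gripper_width: 48.4
```

```bash
python3 - <<'E'
from h import *
s=robot.observe();print(s["eef_pos"],s["wrist_force"],s["torque"],s["gripper_width"]);report()
E
```

```text
[470.4355161   59.16780312 173.27553835] [ 0.58800639 -0.22843529 -2.06585881] [-0.03553766  0.02785488  0.01271046] 48.40901515968474
t 28.45 zt [ 0.015 -0.019] lamp az -7.15 el -0.86 window [545.4  51.1 188.3]
err in lens frame (fwd,left,up) mm [-271.4 -137.1  -17.7]
move cm now [ 9.14 28.95 -2.41] twist -80.65 origin move after twist [ 2.43 21.08 -2.05]
```

{"api": "apply_moves", "payload": {
  "rows": [
    {"translation": [0, 4, 0], "twist": 0},
    {"translation": [0, 0, 0], "twist": 0},
    {"translation": [0, 0, 0], "twist": -8.1},
    {"translation": [0, 0, 0], "twist": -8.1},
    {"translation": [0, 0, 0], "twist": -8.1},
    {"translation": [0, 0, 0], "twist": -8.1},
    {"translation": [0, 0, 0], "twist": -8.1},
    {"translation": [0, 0, 0], "twist": -8.1},
    {"translation": [0, 0, 0], "twist": -8.1},
    {"translation": [0, 0, 0], "twist": -8.1},
    {"translation": [0, 0, 0], "twist": -8.1},
    {"translation": [0, 0, 0], "twist": -6},
    {"translation": [0, 0, 0], "twist": 0}
  ]
}}

```text
time: 29.75
eef_pos: [468.3, 84.9, 159.1]
ee_rot: [1.895, -2.473, 0.032]
wrist_force: [0.4, 0.4, -1.6]
gripper_width: 48.6
```

```bash
python3 - <<'E'
from h import *
s=robot.observe();print(s["eef_pos"],s["wrist_force"],s["torque"],s["gripper_width"],s["joint_positions"]);report()
E
```

```text
[468.30686522  84.90287879 159.13931365] [ 0.39421895  0.41035019 -1.64220478] [ 0.0302963   0.01836339 -0.01592275] 48.627924407388385 [ 0.19943776  0.23210891 -0.37378363  0.97916295 -0.02984275 -1.10777321]
t 29.75 zt [-0.008 -0.032] lamp az 75.05 el -3.72 window [486.9 158.7 170.4]
err in lens frame (fwd,left,up) mm [-184.9  -50.4  -35.6]
move cm now [-18.48   4.58  -4.18] twist 1.55 origin move after twist [-18.48   4.8   -3.66]
```

The lamp is held, but its window droops about 3.7° because of arm drift. The bench is a true level, so I'll press the lamp gently flat on a clear spot near the focus to re-level it in the pads, then lift straight up.

{"api": "apply_moves", "payload": {
  "rows": [
    {"translation": [-2.5, 1.2, 3], "twist": 1.5},
    {"translation": [-2.5, 1.2, 3], "twist": 0},
    {"translation": [-2.5, 1.2, 3], "twist": 0},
    {"translation": [-2, 1, 3], "twist": 0},
    {"translation": [0, 0, 0], "twist": 0}
  ]
}}

```text
time: 30.25
eef_pos: [452.7, 182.9, 31.6]
ee_rot: [1.839, -2.518, 0.039]
wrist_force: [-0.6, -0.7, -2.1]
gripper_width: 48.3
```

```bash
python3 - <<'E'
from h import *
s=robot.observe();print(s["eef_pos"],s["wrist_force"],s["gripper_width"]);report()
s0=load("scene0")
print([onz(s0,x/1.25,y/1.25,62).round() for x,y in((468,208),(527,195),(532,215),(472,231))])
E
```

```text
[452.7323547  182.89019793  31.55842421] [-0.61940159 -0.74594624 -2.12967558] 48.337348148395165
t 30.25 zt [-0.004 -0.034] lamp az 72.39 el -3.75 window [474.6 255.8  42.8]
err in lens frame (fwd,left,up) mm [ -95.3  -11.1 -163.2]
move cm now [ -8.95   1.2  -16.64] twist -1.11 origin move after twist [ -8.95   1.05 -16.12]
[array([336., 308.,  62.]), array([296., 497.,  62.]), array([380., 493.,  62.]), array([429., 306.,  62.])]
```

{"api": "apply_moves", "payload": {
  "rows": [
    {"translation": [0, 0, 1.2], "twist": -1.1},
    {"translation": [0, 0, 0.7], "twist": 0},
    {"translation": [0, 0, 0.5], "twist": 0}
  ],
  "newtons": 25
}}

```text
time: 30.55
eef_pos: [453.2, 179.5, 8.1]
ee_rot: [1.856, -2.503, 0.042]
wrist_force: [-11.8, -3.6, 57.8]
gripper_width: 48.5
```

```bash
python3 - <<'E'
from h import *
s=robot.observe();print(s["eef_pos"],s["wrist_force"],s["torque"],s["gripper_width"]);report()
E
```

```text
[453.20880224 179.50295108   8.05936181] [-11.78553662  -3.57584133  57.82215639] [-0.54185931  2.75540883 -0.1922115 ] 48.472597671984744
t 30.55 zt [-0.004 -0.037] lamp az 73.25 el -3.92 window [474.  252.7  19. ]
err in lens frame (fwd,left,up) mm [ -98.4  -11.3 -187. ]
move cm now [ -9.14   1.07 -19.05] twist -0.25 origin move after twist [ -9.14   1.04 -18.5 ]
```

```bash
python3 - <<'E'
from h import *
T=tool();L=T@np.load("grip.npy");az=np.degrees(np.arctan2(L[1,0],L[0,0]))
N=np.eye(4);N[:3,:3]=frame(az);N[:3,3]=[L[0,3],L[1,3],25]
print("origin was",L[:3,3]);np.save("grip.npy",np.linalg.inv(T)@N);report()
E
```

```text
origin was [451.00648667 176.30960331  24.51888045]
t 30.55 zt [-0.004 -0.037] lamp az 73.25 el -0.0 window [474.1 252.9  25. ]
err in lens frame (fwd,left,up) mm [ -98.2  -11.3 -181. ]
move cm now [ -9.14   1.07 -18.46] twist -0.25 origin move after twist [ -9.14   1.04 -18.45]
```

{"api": "apply_moves", "payload": {
  "rows": [
    {"translation": [0, 0, -0.8], "twist": 0},
    {"translation": [0, 0, -2], "twist": 0}
  ],
  "newtons": 50
}}

```text
time: 30.75
eef_pos: [452.7, 178.3, 36.1]
ee_rot: [1.849, -2.504, 0.042]
wrist_force: [0.3, -0.5, -1.6]
gripper_width: 48.6
```

```bash
python3 - <<'E'
from h import *
s=robot.observe();print(s["eef_pos"],s["wrist_force"],s["torque"],s["gripper_width"]);report()
E
```

```text
[452.67400485 178.30688117  36.0852665 ] [ 0.34030323 -0.46740304 -1.55331881] [ 0.07971666 -0.04880127  0.00384741] 48.592822424012326
t 30.75 zt [-0.007 -0.039] lamp az 73.0 el -0.13 window [473.9 251.7  52.9]
err in lens frame (fwd,left,up) mm [ -99.5  -11.5 -153.1]
move cm now [ -9.33   1.18 -15.7 ] twist -0.5 origin move after twist [ -9.33   1.11 -15.68]
```

{"api": "apply_moves", "payload": {
  "rows": [
    {"translation": [0, 0.4, -4.2], "twist": -0.5},
    {"translation": [0, 0.4, -4.2], "twist": 0},
    {"translation": [-2, 0.4, -4.2], "twist": 0},
    {"translation": [-2, 0, -2], "twist": 0},
    {"translation": [0, 0, 0], "twist": 0}
  ]
}}

```text
time: 31.25
eef_pos: [457.1, 223.8, 192.7]
ee_rot: [1.852, -2.514, 0.047]
wrist_force: [0.5, 0.3, -2.0]
gripper_width: 48.7
```

```bash
python3 - <<'E'
from h import *
s=robot.observe();print(s["eef_pos"],s["wrist_force"],s["torque"],s["gripper_width"]);report()
E
```

```text
[457.06795802 223.84293622 192.74165131] [ 0.53051014  0.26153279 -2.00497292] [ 0.08269395 -0.06919538  0.00143434] 48.70305633805517
t 31.25 zt [ 0.003 -0.035] lamp az 72.88 el 0.23 window [478.3 297.1 210. ]
err in lens frame (fwd,left,up) mm [-54.7  -2.8   4. ]
move cm now [-5.47  0.36  0.21] twist -0.62 origin move after twist [-5.47  0.27  0.18]
```

{"api": "apply_moves", "payload": {
  "rows": [
    {"translation": [-2.5, 0.2, 0.1], "twist": -0.6},
    {"translation": [-2, 0.1, 0], "twist": 0},
    {"translation": [0, 0, 0], "twist": 0}
  ]
}}

```text
time: 31.55
eef_pos: [468.4, 265.8, 191.7]
ee_rot: [1.861, -2.511, 0.051]
wrist_force: [-0.8, -0.7, -1.5]
gripper_width: 48.6
```

```bash
python3 - <<'E'
from h import *
report()
s,e,w=snap("scene","scene8"),snap("side","side8"),snap("wrist","wrist8")
T=tool()@np.load("grip.npy"); n=frame(AZ)[:,0]
for nm,p in(("win",T[:3,3]+80*T[:3,0]),("org",T[:3,3]),("rear",T[:3,3]-50*T[:3,0]),("lens",LENS)): print(nm,proj(s,p).round(1),proj(e,p).round(1),proj(w,p).round(1))
mosaic([(s,355,125,5),(e,235,110,4),(w,200,160,1.8),(s,320,100,2.5)],"m8")
E
```

```text
t 31.55 zt [ 0.006 -0.036] lamp az 73.22 el 0.24 window [489.1 339.2 208.9]
err in lens frame (fwd,left,up) mm [-11.2  -1.2   2.9]
move cm now [-1.13  0.14  0.26] twist -0.28 origin move after twist [-1.13  0.1   0.22]
win [393.9 167.7] [280.7 145.9] [318.9 397.3]
org [369.4 164. ] [274.2 161.2] [319.  268.3]
rear [354.4 161.8] [269.8 171.4] [319.1 162.5]
lens [422.9 172.3] [287.4 130.1] [320.7 498.8]
```

View pics/m8.png

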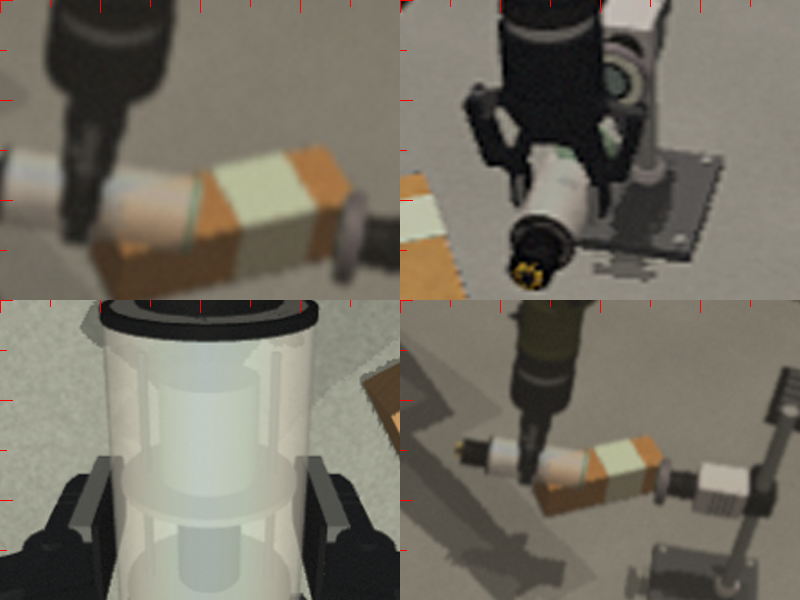

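The predicted window at (393.9,167.7) matches the picture at about (394.4,167.4) in the scene view. The lens ring also sits where estimated, and the lamp looks level. Making the last approach.

{"api": "apply_moves", "payload": {
  "rows": [
    {"translation": [-1.0, 0.1, 0.2], "twist": -0.3},
    {"translation": [0, 0, 0], "twist": 0},
    {"translation": [0, 0, 0], "twist": 0}
  ]
}}

```text
time: 32.0
eef_pos: [468.1, 271.2, 188.1]
ee_rot: [1.859, -2.504, 0.052]
wrist_force: [0.0, 0.9, -2.2]
gripper_width: 48.5
```

```bash
python3 - <<'E'
from h import *
report()
E
```

```text
t 32.0 zt [ 0.002 -0.04 ] lamp az 73.3 el -0.06 window [488.8 344.7 205. ]
err in lens frame (fwd,left,up) mm [-6.   0.6 -1. ]
move cm now [-0.6  -0.06 -0.13] twist -0.2 origin move after twist [-0.6  -0.09 -0.12]
```

{"api": "apply_moves", "payload": {
  "rows": [
    {"translation": [-0.7, -0.05, -0.35], "twist": -0.2},
    {"translation": [0, 0, 0], "twist": 0}
  ]
}}

```text
time: 32.2
eef_pos: [470.7, 277.9, 191.5]
ee_rot: [1.863, -2.501, 0.052]
wrist_force: [0.4, -0.4, -1.8]
gripper_width: 48.7
```

```bash
python3 - <<'E'
from h import *
report(); print(robot.observe()["qvel"].round(3) if hasattr(robot.observe()["qvel"],"round") else robot.observe()["qvel"])
s,e=snap("scene","scene9"),snap("side","side9"); report()
T=tool()@np.load("grip.npy")
for nm,p in(("win",T[:3,3]+80*T[:3,0]),("lens",LENS)): print(nm,proj(s,p).round(1))
mosaic([(s,355,125,5),(e,235,110,4),(s,150,160,2.5),(e,150,220,2.2)],"m9")
E
```

```text
t 32.2 zt [ 0.002 -0.04 ] lamp az 73.48 el -0.08 window [491.1 351.5 208.3]
err in lens frame (fwd,left,up) mm [1.1 0.3 2.3]
move cm now [ 0.11 -0.03  0.23] twist -0.02 origin move after twist [ 0.1  -0.03  0.25]
[-0.009 -0.003 -0.029  0.011 -0.01  -0.001]
t 32.3 zt [ 0.    -0.041] lamp az 73.47 el -0.16 window [490.4 350.7 207.8]
err in lens frame (fwd,left,up) mm [0.2 0.7 1.8]
move cm now [ 0.02 -0.07  0.18] twist -0.03 origin move after twist [ 0.02 -0.07  0.2 ]
win [398.2 168.1]
lens [422.9 172.3]
```

View pics/m9.png

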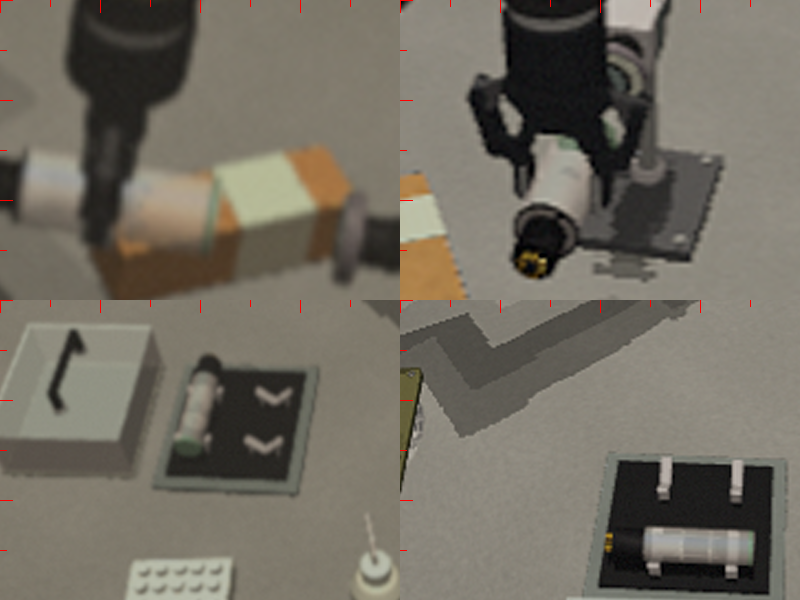

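The window is seen at (398,167.6) against (398.2,168.1) predicted. The thin lamp is in its cradles and the cover stands upright beside the tray. Handing in.

```bash
python3 - <<'E'
from h import *
report(); print(robot.observe()["gripper_width"]); print(robot.finish_job())
E
```

```text
t 32.3 zt [ 0.    -0.041] lamp az 73.47 el -0.16 window [490.4 350.7 207.8]
err in lens frame (fwd,left,up) mm [0.2 0.7 1.8]
move cm now [ 0.02 -0.07  0.18] twist -0.03 origin move after twist [ 0.02 -0.07  0.2 ]
48.508067639696655
the job is handed in; nothing more can be done
None
```

The job was handed in at 32.3 s, with the thick lamp held in front of the inspection camera. The cover was set down upright on the bench beside the tray before I took the lamp.

**Last checks:**
- **Window position:** by my estimate it is 0.2 mm off in distance, 0.7 mm sideways and 1.8 mm high.
- **Window direction:** about 0.2° off level and square to my measured lens direction. That direction came from the pictures; the separate estimates ran from 72.3° to 74°, so true squareness may be off by about 1°.
- **Picture check:** the final scene view agreed with the predicted window position to under 1 px. It also showed the thin lamp in its cradles and the cover upright.
- **Limits of the checks:** the lens position itself is good to about 2 mm, and the arm was still settling slightly at hand-in (about 0.5 to 1 mm between the last two readings).

**What did not go smoothly:**
- **Tool tilt:** the tool drifted out of upright during fast moves. I straightened it by pressing the shut fingertips on the fixed tray's edge, which also pressed them on the bench, with up to 52 N read at the wrist.
- **Lamp droop:** the lamp then drooped about 3.7° in the grip. I levelled it by pressing it flat on the bench before the final lift; the wrist read 58 N at the end of that press. That is higher than I intended, though under the 120 N wrist limit.

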